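# Swing out the folding hook and hang up the cap nest plate

### The job

Swing the folded steel hook on the small upright board all the way out to its stop. Then take the aluminium nest plate out of its wooden rest, pass its window over the tip of the hook and lower it between the hook's lip and shoulder until you feel it press lightly on the hook, and only then let go, so that it hangs there. Be gentle with the hook, whose height on the board you must find for yourself, and do not disturb the pots, the tape roll and the dispenser standing about.

Things in the scene. Friction and masses are not known exactly. Their poses are not given: they have to be found in the camera images.
- stand: Hook stand, fixed: dark foot plate and an upright wooden board, 60 mm wide (y -30 to 30), 16 thick (x 0 to 16), 130 high. Origin on the bench top under the middle of the board's front face; -x points straight out of the front, y along the width, z up. An aluminium strip (x -8 to 0, y 10 to 34) clamped on the front rises above it and bears a steel hook, bar top 172 to 208 mm high (not given).
- hook (a joint): Angle of the hook about its vertical pin, rad: 0 folded, its bar lying along the stand's -y; 1.571 fully out at its stop, along -x. Starts at 0 to 0.3. Stiff (0.30 N m pin friction, about 4 N at 70 mm) and stays where left. Folded, the bar lies above and in front of the board, its free end 42 mm past the board's edge, with free room behind. Load limit 25 N, 20 N through the plate.
- pin_foot (a point): Point on the bench top straight below the hook's pin (stand x -20, y 22 mm); axes as the stand. The hook is a rigid bar 8 mm wide, 10 mm tall, level, reaching 94 mm from the pin. On its top face stand a shoulder (64 to 70 mm from the pin) and a lip at the tip (88 to 94 mm), both 8 mm high; from 10 to 64 mm the top face is flat and clear.
- seat_foot (a point): Point on the bench top straight below the middle of the seat when the hook is fully out (stand x -99, y 22 mm, 79 mm from the pin); axes as the stand. The seat is the 18 mm of the bar between shoulder and lip; the plate hangs there, parallel to the board.
- rest: Wooden rest block, fixed, 46 x 130 x 34 mm (x, y, z), on the low side stand at the left, level with the bench. Origin under its middle. A slot along its y in the top, 12 mm wide, 100 mm long, 24 mm deep, holds the plate upright.
- plate_center (a point): Centre of the nest plate: flat aluminium, 10 mm thick (its x), 96 mm wide (y), 140 mm tall (z, up), half-way up (70 mm above its lower edge). It stands upright in the rest, lower edge 10 mm over the bench; 105 to 210 g. Three round holes in a row lie below this point. Top edge 70 mm above it; grip the solid bar under the top edge from above, across the 10 mm. Either way round is the same.
- plate_window (a point): Centre of the plate's window, 14 mm above the plate's centre: a rectangular opening right through the plate, 50 mm wide (y) and 28 mm tall. The solid bar above it is 42 mm tall. When hung, the bar's underside (14 mm above this point) rests on the top face of the hook.
- ink_jar_white_center (a point): Bystander: small squat pot with a pale screw lid, 54 mm across, 55 mm tall; this point is its centre, half-way up. Leave it alone.
- ink_jar_black_center (a point): Bystander: small squat pot with a pale screw lid and a dark band, 60 mm across, 62 mm tall; this point is its centre, half-way up. Leave it alone.
- hardener_center (a point): Bystander: slim small pot, 38 mm across, 66 mm tall; this point is its centre, half-way up. Leave it alone.
- tape_masking_center (a point): Bystander: roll of beige tape lying flat, 70 mm across, 25 mm tall; this point is its centre, half-way up. Leave it alone.
- alcohol_pump_center (a point): Bystander: round dispenser bottle with a metal dish on top, 66 mm across, 133 mm tall; this point is its centre, half-way up. Leave it alone.

How it is judged (in metres and radians):
On the way, in this order (a step that is already met when the one before it is completed fails the run):
1. the hook is swung fully out (value of joint hook above 1.48 rad), for 0.2 s.
2. the plate, window over the hook and still held by the fingers, bears on the hook (more than 1.5 N) (x of plate_center in the frame of stand between -0.108 and -0.088 m and y of plate_center in the frame of stand between 0.004 and 0.04 m and z of plate_center in the frame of stand between 0.132 and 0.192 m and contact force between plate and hook above 1.5 N and contact force between the fingers and plate above 1 N and value of joint hook above 1.48 rad), for 0.2 s.
At the end, for the whole second after the job is handed in: The hook is within 0.09 rad of fully out; the plate hangs on it between lip and shoulder (its centre 88 to 108 mm out from the board's front face, within 18 mm of the hook sideways, off the bench), within 0.25 rad of upright, at rest and let go (x of plate_center in the frame of stand between -0.108 and -0.088 m and y of plate_center in the frame of stand between 0.004 and 0.04 m and z of plate_center in the frame of stand between 0.132 and 0.192 m and value of joint hook above 1.48 rad and angle between plate_center's own z axis and vertical below 0.25 rad and contact force between plate and hook above 0.3 N and linear speed of plate below 0.05 m/s and angular speed of plate below 0.8 rad/s); the robot touches nothing.
It fails at once if the fingers or the arm load the hook with more than 25 N (contact force between any of the fingers, the arm and hook above 25 N).
It fails at once if the plate is pushed on the hook with more than 20 N (contact force between plate and hook above 20 N).
It fails at once if a bystander is moved by more than 30 mm (distance of any of ink_jar_white_center, ink_jar_black_center, hardener_center, tape_masking_center, alcohol_pump_center from where it was at the start of the episode above 0.03 m).
It also fails if it takes over 72 s, if anything falls off the work surface, if the arm or the gripper's body presses on something with over 40 N, if the wrist force passes 120 N, or if a joint passes its speed limit or range.

### The arm

A 7-joint arm with a two-finger parallel gripper is mounted at the origin on a cart in front of the work surface, level with it; the furniture and walls round the work are solid. World frame = base frame: x ahead of the robot, y to its left, z up, the work surface at z = 0. Lengths are in mm, angles in rad, forces in N, time in s.
With the tool pointing down it reaches from about 425 to 1025 mm from the base axis. Payload 3.6 kg.
Tool frame: the origin (TCP) lies on the mounting face of the last link; the fingertips stand 173 mm ahead of it and the grasp point (between the pads) lies robot.hold_point_z ahead of it (robot.hold_point_z is the distance from the TCP to the grasp point, in mm); y points along the fingers, z is the direction in which the jaws open and shut, and the axes are right-handed (so a half turn about y gives the same grasp; the last joint's range is limited). The gripper opens to 85 mm and grips with 20 to 120 N. Pads are 22 mm wide; open, the fingers measure 114 mm over their backs; the gripper's body (76 mm by 85 mm) begins 54 mm behind the grasp point. The pads swing forward as they close: fully open they stand 13 mm farther back than shut.
Start: joints at [-1.329, 0.591, 0.048, 1.609, -0.033, 0.943, -0.034], TCP at [238.897, 684.513, 404.702] pointing down, gripper open.
Joint ranges: [-2.69, 2.69], [-0.47, 2.24], [-1.27, 1.36], [0.19, 2.51], [-1.53, 4.68], [0.08, 2.07], [-3.09, 3.09]. Speed limits (rad/s): [2.57, 2.57, 3.14, 3.14, 3.14, 3.14, 3.14].

### API

Orientations are given as a unit quaternion [w, x, y, z].
In Python, from cell import get_obs, cams, job_done, robot gives the robot as it stands. The module is installed in compiled form; this text tells all that it offers.
- The arm moves only by the shell command python3 -m creep 'ROWS'. ROWS is JSON, a list of rows, each an object with "hand": the closure, from -1 (fully open) to 1 (shut); "travel": the shift along the tool's x, y, z in mm, a list of three; "twist": the turn, a rotation vector about the tool's x, y, z in rad, a list of three. In form: [{"hand": hand, "travel": [x, y, z], "twist": [wx, wy, wz]}, ...]. A call has 1 to 5 rows; each row shifts and turns the commanded pose from where the row before left it, along the tool's axes as they then stand; what a row does not reach is not made up. A row lasts 1/8 s, in which the tool goes at most 62.5 mm and 10.7 degrees, less where a joint would pass 70% of its speed; a pose out of reach is approached as far as the arm can. A call is refused whole if a number of a shift passes 62.5 or a number of a turn 0.188, either way. A call with a gripper value outside its range is refused whole. The fingers move at their own pace and stop on an object; the grip force is fixed at half the most. Time passes only in rows, so rows that do not move let the fingers close. It gives the time, the measured TCP pose, the force and the opening at its end, in the units of the state.
- get_obs(): the state, without advancing time (a new reading comes with each control period).
- cams.capture(name): name is "scene" or "top" or "wrist"; returns a dict with "color" (400x640x3 uint8, red, green, blue), "fx", "fy", "cx", "cy" (pixels), "world_from_camera" (4x4, takes a point from camera to world coordinates); the wrist camera has in their place "T_tool_cam" (4x4, takes a point from camera to tool coordinates, whose origin is the TCP and whose axes are the tool frame's). Camera axes: x right, y down, z forward; pixel columns grow to the right and rows downward; lengths in mm; the calibration is good to about 2 mm. A picture is of the moment at which its call begins: read the wrist's pose just before it. There is no depth.
- job_done(): hands the job in, once; it reports no verdict.
The state is a dict: "time": time; "q": joint angles; "qd": joint speeds; "joint_efforts": joint torques, N m; "tool_pos": TCP position; "tool_rot": TCP orientation; "contact_force": force on the tool from outside, world axes, zero at the start; "torque": the same for the moment, N m; "opening": opening from 0.0 (shut) to 1.0 (fully open).
Only numpy, scipy, OpenCV 4.12 (cv2) and the standard library are available. Lean on these libraries where they do the work, as an engineer would, in place of code of your own. Each camera call takes 0.05 s, during which the arm holds its last target.

## Working session

There is one attempt and no reset: what is moved stays moved. The work goes in short steps, Python scripts to look and compute and a shell command to move; the robot and the scene stay as the last step left them, time stands still between calls to the robot, and variables do not carry over. Pictures are saved under pics/ and viewed, and the job is handed in when it is done.

```bash
ls; mkdir -p pics; python3 - <<'E'
from cell import get_obs,cams,robot
import cv2,numpy as np
o=get_obs();print(o); print(robot.hold_point_z)
for n in ["scene","top","wrist"]:
    c=cams.capture(n); cv2.imwrite(f"pics/{n}0.png",c["color"][:,:,::-1])
    print(n,c["fx"],c["fy"],c["cx"],c["cy"]); print(np.round(c.get("world_from_camera",c.get("T_tool_cam")),4).tolist())
E
```

```text
pics
{'time': 0.0, 'q': array([-1.32852686,  0.59211849,  0.04834347,  1.60983929, -0.03332824,
        0.94267989, -0.03369801]), 'qd': array([-0.00013458, -0.00103454, -0.00110964,  0.00080659, -0.0010386 ,
       -0.00128169,  0.00043184]), 'joint_efforts': array([-3.74188076e-04, -5.48694921e+01,  1.54633328e+00, -1.98120439e+01,
        9.40463855e-03,  8.79802712e-03,  5.74520527e-06]), 'tool_pos': array([238.73157092, 684.10031894, 403.53572609]), 'tool_rot': array([-0.69637974,  0.69795317, -0.11823265,  0.11805794]), 'contact_force': array([-0.07567469, -0.01119776,  0.5691632 ]), 'torque': array([-0.01937716, -0.06958422, -0.01858974]), 'opening': 1.0007216424570458}
154.70000000000002
scene 503.11671770470974 503.11671770470974 322.802210555454 193.0370280071567
[[0.9076, -0.3013, 0.2924, 95.6689], [-0.4198, -0.6583, 0.6248, -845.421], [0.0042, -0.6898, -0.724, 1199.0903], [0.0, 0.0, 0.0, 1.0]]
top 369.78066312546184 369.78066312546184 318.69320474366435 199.85620124081242
[[0.0277, -0.9966, 0.0782, 479.0603], [-0.9993, -0.0297, -0.0246, 79.3725], [0.0268, -0.0774, -0.9966, 1136.3755], [0.0, 0.0, 0.0, 1.0]]
wrist 286.2392008976474 286.2392008976474 318.8584562077128 203.941711780228
[[-0.0007, 0.9658, 0.2593, -64.4039], [-0.0008, -0.2593, 0.9658, 31.6185], [1.0, 0.0004, 0.001, -0.3034], [0.0, 0.0, 0.0, 1.0]]
```

View pics/scene0.png

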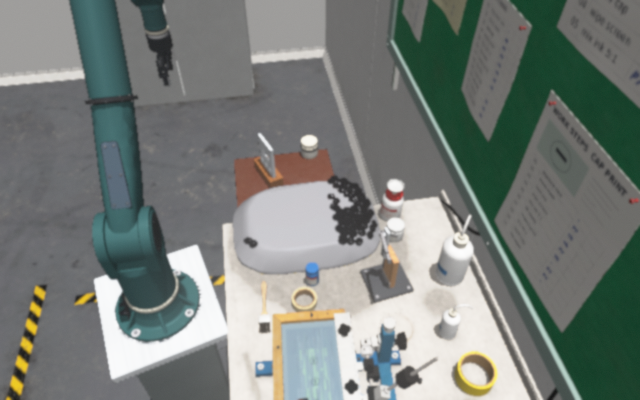

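View pics/top0.png

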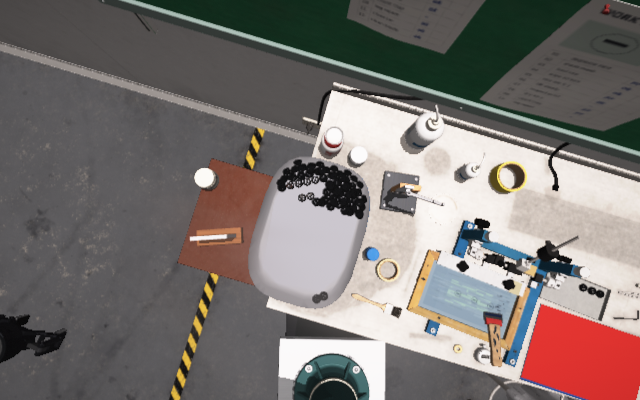

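View pics/wrist0.png

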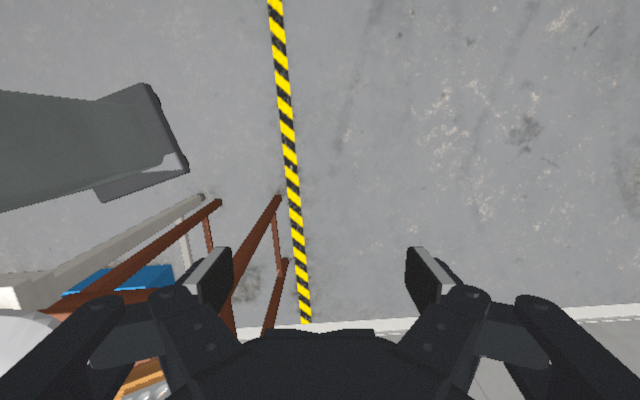

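```bash
python3 - <<'E'
import cv2
t=cv2.imread("pics/top0.png");s=cv2.imread("pics/scene0.png")
cv2.imwrite("pics/a1.png",cv2.resize(t[130:250,350:470],None,fx=5,fy=5,interpolation=cv2.INTER_CUBIC))
cv2.imwrite("pics/a2.png",cv2.resize(t[150:280,170:330],None,fx=4.6,fy=4.6,interpolation=cv2.INTER_CUBIC))
cv2.imwrite("pics/a3.png",cv2.resize(s[200:320,330:450],None,fx=5,fy=5,interpolation=cv2.INTER_CUBIC))
cv2.imwrite("pics/a4.png",cv2.resize(s[120:200,225:345],None,fx=6,fy=6,interpolation=cv2.INTER_CUBIC))
E
```

```text
(no output)
```

View pics/a1.png

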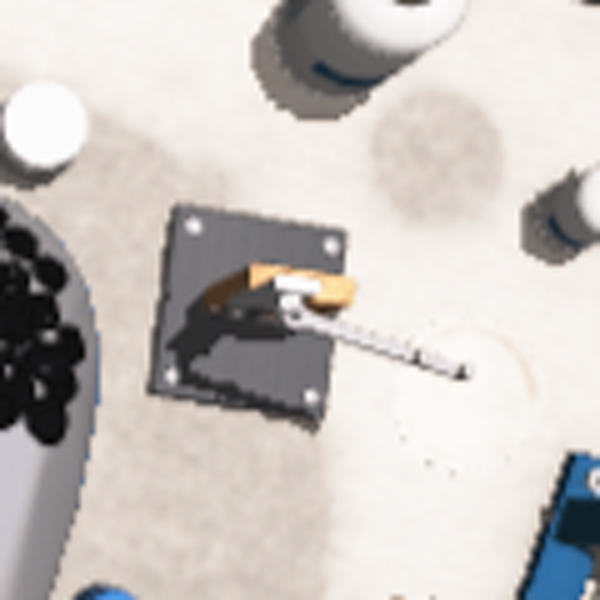

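View pics/a2.png

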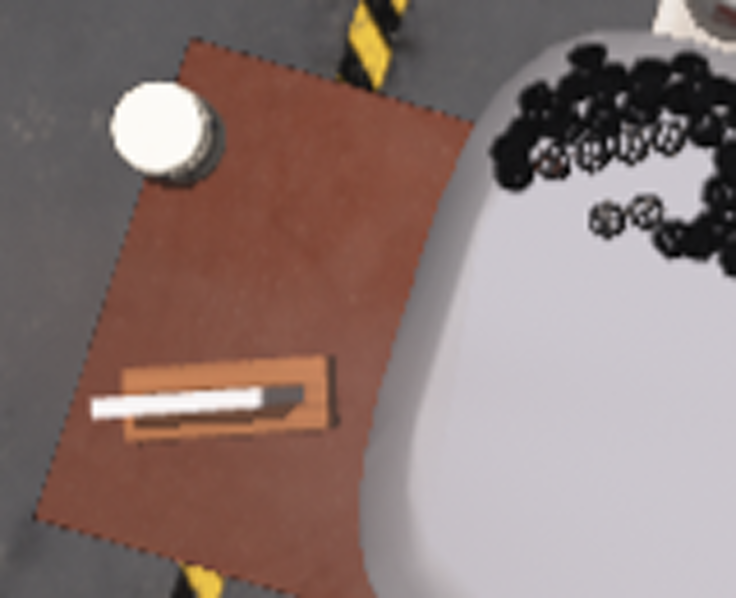

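View pics/a3.png

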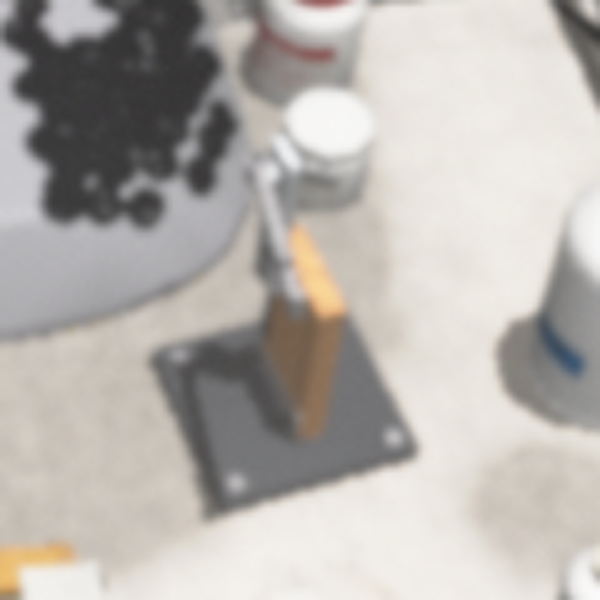

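View pics/a4.png

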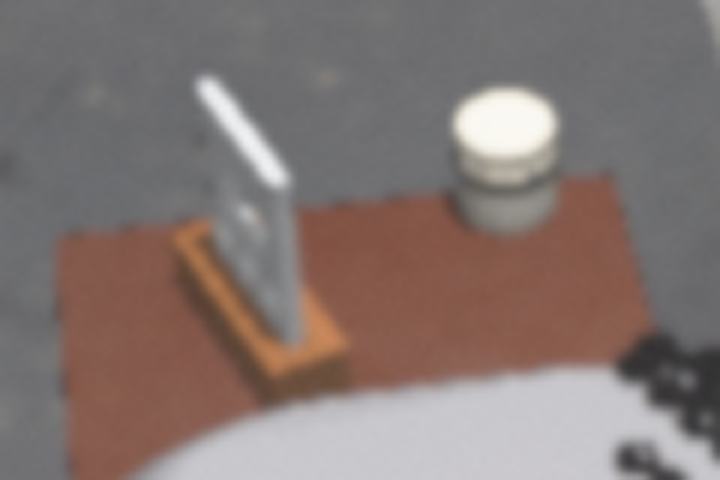

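```bash
cat > h.py <<'E'
import numpy as np,cv2
from cell import get_obs,cams
from scipy.spatial.transform import Rotation as R
def pose(o=None):
    o=o or get_obs(); q=o["tool_rot"]
    T=np.eye(4);T[:3,:3]=R.from_quat([q[1],q[2],q[3],q[0]]).as_matrix();T[:3,3]=o["tool_pos"];return T
def cap(n,save=None):
    o=get_obs() if n=="wrist" else None
    c=cams.capture(n)
    M=pose(o)@np.array(c["T_tool_cam"]) if n=="wrist" else np.array(c["world_from_camera"])
    if save: cv2.imwrite(save,c["color"][:,:,::-1])
    np.savez(f"{n}.npz",M=M,K=[c["fx"],c["fy"],c["cx"],c["cy"]])
    return c["color"]
def ray(n,uv):
    d=np.load(f"{n}.npz");M,K=d["M"],d["K"]
    v=M[:3,:3]@np.array([(uv[0]-K[2])/K[0],(uv[1]-K[3])/K[1],1]);return M[:3,3],v/np.linalg.norm(v)
def onz(n,uv,z):
    p,v=ray(n,uv);return p+v*(z-p[2])/v[2]
def tri(r1,r2):
    (p,u),(q,v)=r1,r2
    s=np.linalg.lstsq(np.c_[u,-v],q-p,rcond=None)[0]
    a,b=p+u*s[0],q+v*s[1];return (a+b)/2,np.linalg.norm(a-b)
def proj(n,X):
    d=np.load(f"{n}.npz");M,K=d["M"],d["K"]
    c=M[:3,:3].T@(np.array(X)-M[:3,3]);return np.array([K[0]*c[0]/c[2]+K[2],K[1]*c[1]/c[2]+K[3]])
E
python3 - <<'E'
from h import *
np.set_printoptions(precision=1,suppress=True)
T=pose();print(T)
cap("scene");cap("top")
f=lambda x,y:(350+x/5-.4,130+y/5-.4)
g=lambda x,y:(330+x/5-.4,200+y/5-.4)
print("tip",tri(ray("top",f(465,373)),ray("scene",g(292,297))))
print("pin",tri(ray("top",f(292,306)),ray("scene",g(262,170))))
for p in [(178,205),(345,235),(320,425),(150,392)]: print("foot",onz("top",f(*p),5))
for p in [(192,226),(331,245),(313,396),(171,375)]: print("bolt",onz("top",f(*p),8))
for p in [(155,355),(345,322),(415,452),(210,512)]: print("footS",onz("scene",g(*p),5))
for p in [(250,265),(357,278),(352,308)]: print("board",onz("top",f(*p),130))
f2=lambda x,y:(170+x/4.6-.4,150+y/4.6-.4)
g2=lambda x,y:(225+x/6-.4,120+y/6-.4)
for p in [(90,402),(262,390),(262,405),(92,418)]: print("platetop",onz("top",f2(*p),150))
for p in [(205,78),(285,182)]: print("platetopS",onz("scene",g2(*p),150))
for p in [(122,370),(327,355),(330,428),(125,440)]: print("rest",onz("top",f2(*p),34))
print("jar",onz("top",f2(158,128),62))
print("tray top pts",[onz("top",p,60) for p in [(250,270),(370,200),(290,160),(320,305)]])
E
```

```text
[[  0.9  -0.    0.3 238.8]
 [ -0.3  -0.    0.9 684.2]
 [  0.   -1.   -0.  403.8]
 [  0.    0.    0.    1. ]]
tip (array([ 548.3, -257.2,  209.2]), np.float64(3.9599312389320676))
pin (array([ 581.2, -172.5,  194.5]), np.float64(4.284181978857479))
foot [ 665.  -152.4    5. ]
foot [ 649.5 -257.     5. ]
foot [ 530.9 -242.2    5. ]
foot [ 548.2 -136.7    5. ]
bolt [ 651.7 -160.7    8. ]
bolt [ 642.5 -247.4    8. ]
bolt [ 548.5 -236.9    8. ]
bolt [ 558.9 -148.9    8. ]
footS [ 547.6 -138.     5. ]
footS [ 658.2 -163.5    5. ]
footS [ 648.4 -255.5    5. ]
footS [ 526.8 -241.5    5. ]
board [ 612.3 -167.2  130. ]
board [ 606.9 -226.6  130. ]
board [ 590.2 -224.   130. ]
platetop [448.3 393.1 150. ]
platetop [457.8 295.7 150. ]
platetop [449.2 295.3 150. ]
platetop [439.2 391.5 150. ]
platetopS [444.  392.7 150. ]
platetopS [453.2 295.4 150. ]
rest [465.6 410.8  34. ]
rest [478.8 280.7  34. ]
rest [432.3 276.7  34. ]
rest [421.2 406.6  34. ]
jar [618.7 388.   62. ]
tray top pts [array([356.2, 244. ,  60. ]), array([567.5, -97.6,  60. ]), array([678.4, 140.4,  60. ]), array([262.3,  40.8,  60. ])]
```

```bash
cat > plan.py <<'E'
import sys
from h import *
# plan.py x y z psi n : suggest n rows (local travel, twist) to TCP target, tool pointing down, tool z at yaw psi
def plan(x,y,z,psi,n):
    T=pose();Rt=np.array([[np.sin(psi),0,np.cos(psi)],[-np.cos(psi),0,np.sin(psi)],[0,-1,0]])
    rv=R.from_matrix(T[:3,:3].T@Rt).as_rotvec()
    d=np.array([x,y,z])-T[:3,3]
    print("now",T[:3,3].round(1),"psi",round(np.arctan2(T[1,2],T[0,2]),4),"yaxis",T[:3,1].round(3),"rv",rv.round(3),"dist",np.linalg.norm(d).round(1))
    for i in range(n):
        Ri=T[:3,:3]@R.from_rotvec(rv*i/n).as_matrix()
        print((Ri.T@d/n).round(1).tolist(),(rv/n).round(3).tolist())
if __name__=="__main__": plan(*map(float,sys.argv[1:5]),int(sys.argv[5]))
E
python3 plan.py 448.7 343.5 430 0.1 8
```

```text
now [238.8 684.3 404.1] psi 1.2351 yaxis [-0.    -0.001 -1.   ] rv [1.000e-03 1.135e+00 1.000e-03] dist 401.1
[38.8, -3.2, -31.6] [0.0, 0.142, 0.0]
[42.9, -3.2, -25.8] [0.0, 0.142, 0.0]
[46.1, -3.2, -19.5] [0.0, 0.142, 0.0]
[48.4, -3.2, -12.7] [0.0, 0.142, 0.0]
[49.7, -3.2, -5.8] [0.0, 0.142, 0.0]
[50.0, -3.2, 1.3] [0.0, 0.142, 0.0]
[49.3, -3.2, 8.4] [0.0, 0.142, 0.0]
[47.6, -3.2, 15.3] [0.0, 0.142, 0.0]
```

```bash
python3 -m creep '[{"hand":-1,"travel":[39,-3,-32],"twist":[0,0.142,0]},{"hand":-1,"travel":[43,-3,-26],"twist":[0,0.142,0]},{"hand":-1,"travel":[46,-3,-19],"twist":[0,0.142,0]},{"hand":-1,"travel":[48,-3,-13],"twist":[0,0.142,0]},{"hand":-1,"travel":[50,-3,-6],"twist":[0,0.142,0]}]'; python3 plan.py 448.7 343.5 430 0.1 4
```

```text
time: 0.88
tool_pos: [370.5, 469.4, 419.9]
tool_rot: [0.612, -0.612, 0.355, -0.354]
contact_force: [0.4, -0.2, -0.0]
opening: 1.002
now [370.5 469.4 419.9] psi 0.5205 yaxis [ 0.  0. -1.] rv [-0.     0.421 -0.   ] dist 148.6
[37.0, -2.5, 1.3] [-0.0, 0.105, -0.0]
[36.7, -2.5, 5.2] [-0.0, 0.105, -0.0]
[36.0, -2.5, 9.0] [-0.0, 0.105, -0.0]
[34.8, -2.5, 12.7] [-0.0, 0.105, -0.0]
```

```bash
python3 -m creep '[{"hand":-1,"travel":[37,-2.5,1],"twist":[0,0.105,0]},{"hand":-1,"travel":[37,-2.5,5],"twist":[0,0.105,0]},{"hand":-1,"travel":[36,-2.5,9],"twist":[0,0.105,0]},{"hand":-1,"travel":[35,-2.5,13],"twist":[0,0.105,0]},{"hand":-1,"travel":[0,0,0],"twist":[0,0,0]}]'; python3 - <<'E'
from h import *
cap("wrist","pics/w1.png")
E
python3 plan.py 540 -200 430 -0.11 9
```

```text
time: 1.5
tool_pos: [451.0, 340.9, 430.2]
tool_rot: [0.524, -0.523, 0.475, -0.476]
contact_force: [-0.6, 0.5, -0.4]
opening: 1.002
now [449.8 343.1 429.9] psi 0.1007 yaxis [ 0.001  0.    -1.   ] rv [-0.001  0.211 -0.   ] dist 550.5
[61.0, -0.0, 3.9] [-0.0, 0.023, -0.0]
[60.9, -0.0, 5.3] [-0.0, 0.023, -0.0]
[60.8, -0.0, 6.8] [-0.0, 0.023, -0.0]
[60.6, -0.0, 8.2] [-0.0, 0.023, -0.0]
[60.4, -0.0, 9.6] [-0.0, 0.023, -0.0]
[60.2, -0.0, 11.0] [-0.0, 0.023, -0.0]
[59.9, -0.0, 12.4] [-0.0, 0.023, -0.0]
[59.6, -0.0, 13.8] [-0.0, 0.023, -0.0]
[59.2, -0.0, 15.2] [-0.0, 0.023, -0.0]
```

View pics/w1.png

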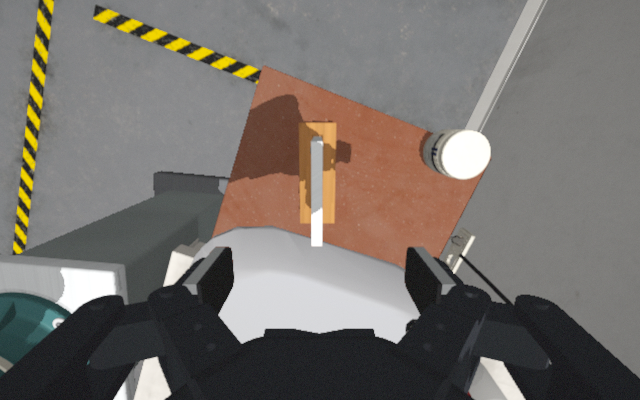

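```bash
python3 - <<'E'
import cv2
t=cv2.imread("pics/w1.png")
cv2.imwrite("pics/w1c.png",cv2.resize(t[110:260,280:360],None,fx=4,fy=4,interpolation=cv2.INTER_NEAREST))
E
```

```text
(no output)
```

View pics/w1c.png

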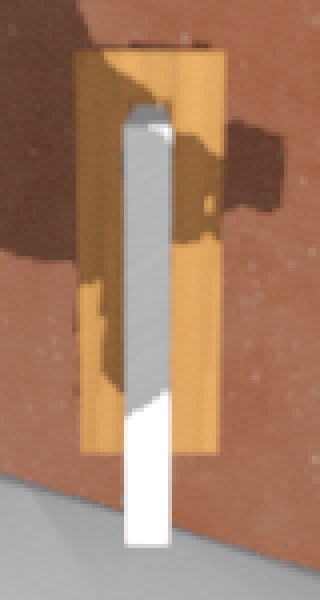

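```bash
python3 - <<'E'
from h import *
np.set_printoptions(precision=1,suppress=True)
P=[onz("wrist",(280+a/4-.5,110+b/4-.5),150) for a,b in [(124,125),(171,125),(171,546),(124,546)]]
P=np.array(P);print(P,P.mean(0)); d=(P[0]+P[1]-P[2]-P[3])/2;print(np.linalg.norm(d),np.arctan2(-d[0],d[1]))
E
```

```text
[[440.2 393.5 150. ]
 [450.1 394.5 150. ]
 [459.8 298.7 150. ]
 [448.8 297.6 150. ]] [449.7 346.1 150. ]
96.28942688089265 0.09494913650778582
```

```bash
python3 -m creep '[{"hand":-1,"travel":[61,0,4],"twist":[0,0.023,0]},{"hand":-1,"travel":[61,0,5],"twist":[0,0.023,0]},{"hand":-1,"travel":[61,0,7],"twist":[0,0.023,0]},{"hand":-1,"travel":[60,0,8],"twist":[0,0.023,0]},{"hand":-1,"travel":[60,0,10],"twist":[0,0.023,0]}]';python3 plan.py 540 -200 430 -0.11 5
```

```text
time: 2.17
tool_pos: [500.8, 43.7, 429.8]
tool_rot: [0.498, -0.498, 0.502, -0.502]
contact_force: [0.9, 0.3, 1.0]
opening: 1.0
now [500.8  43.7 429.8] psi -0.0079 yaxis [ 0.001  0.001 -1.   ] rv [-0.001  0.102 -0.001] dist 246.8
[48.7, -0.1, 8.2] [-0.0, 0.02, -0.0]
[48.5, -0.1, 9.2] [-0.0, 0.02, -0.0]
[48.3, -0.1, 10.2] [-0.0, 0.02, -0.0]
[48.1, -0.1, 11.2] [-0.0, 0.02, -0.0]
[47.8, -0.0, 12.2] [-0.0, 0.02, -0.0]
```

```bash
python3 -m creep '[{"hand":-1,"travel":[49,0,8],"twist":[0,0.02,0]},{"hand":-1,"travel":[49,0,9],"twist":[0,0.02,0]},{"hand":-1,"travel":[48,0,10],"twist":[0,0.02,0]},{"hand":-1,"travel":[48,0,11],"twist":[0,0.02,0]},{"hand":-1,"travel":[48,0,12],"twist":[0,0.02,0]}]'; python3 -m creep '[{"hand":-1,"travel":[0,0,0],"twist":[0,0,0]},{"hand":-1,"travel":[0,0,0],"twist":[0,0,0]}]'; python3 - <<'E'
from h import *
print(pose().round(3))
cap("wrist","pics/w2.png")
cap("scene","pics/s2.png")
cap("top","pics/t2.png")
E
```

```text
time: 2.8
tool_pos: [539.4, -200.3, 429.4]
tool_rot: [0.473, -0.472, 0.526, -0.526]
contact_force: [0.7, -0.6, 0.7]
opening: 1.004
time: 3.05
tool_pos: [538.9, -199.0, 429.2]
tool_rot: [0.472, -0.472, 0.527, -0.526]
contact_force: [0.2, 0.6, -0.5]
opening: 1.001
[[-1.08000e-01 -1.00000e-03  9.94000e-01  5.38865e+02]
 [-9.94000e-01  1.00000e-03 -1.08000e-01 -1.98961e+02]
 [-1.00000e-03 -1.00000e+00 -1.00000e-03  4.29217e+02]
 [ 0.00000e+00  0.00000e+00  0.00000e+00  1.00000e+00]]
```

View pics/w2.png

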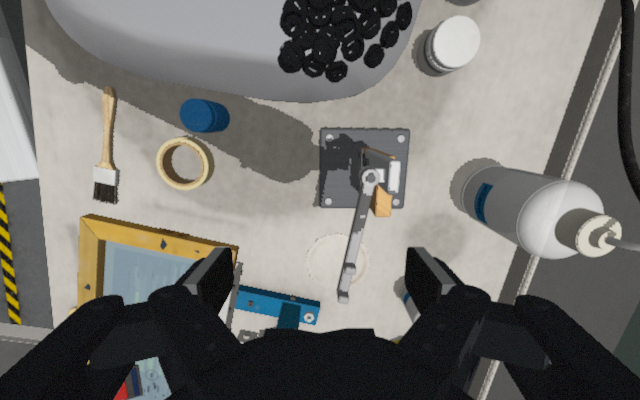

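View pics/s2.png

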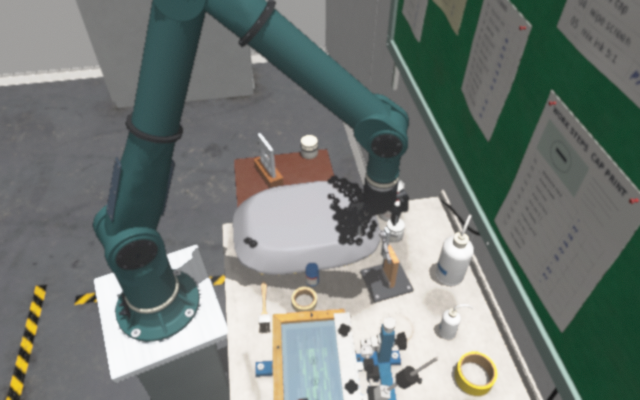

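```bash
python3 - <<'E'
import cv2
t=cv2.imread("pics/w2.png")
cv2.imwrite("pics/w2c.png",cv2.resize(t[120:310,310:420],None,fx=3,fy=3,interpolation=cv2.INTER_CUBIC))
cv2.imwrite("pics/w2c.png",cv2.resize(t[120:310,310:420],(440,760),interpolation=cv2.INTER_CUBIC)[:600])
cv2.imwrite("pics/w2d.png",cv2.resize(t[210:310,310:420],(660,600),interpolation=cv2.INTER_CUBIC))
E
```

```text
(no output)
```

View pics/w2c.png

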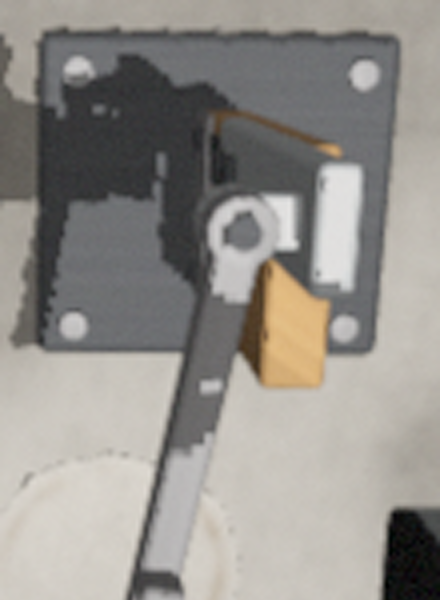

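View pics/w2d.png

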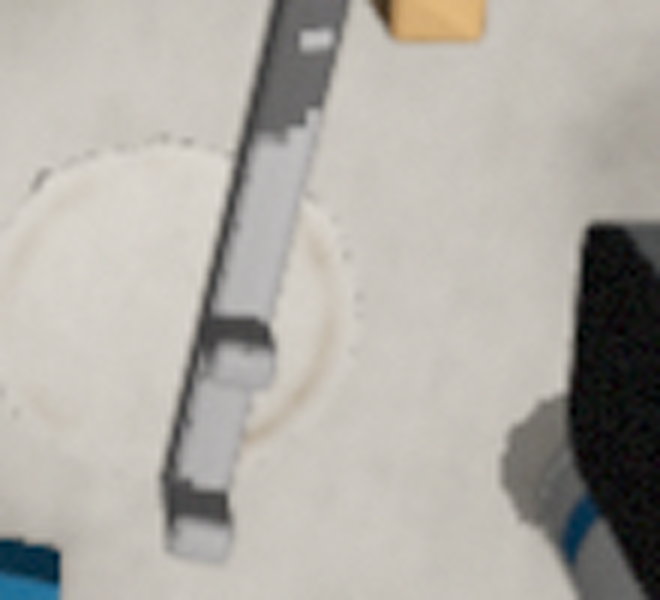

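```bash
python3 - <<'E'
from h import *
np.set_printoptions(precision=1,suppress=True)
f=lambda x,y:(310+x/6-.5,210+y/6-.5)
c=lambda x,y:(310+x/4-.5,120+y/4-.5)
for zt in (180,190,200,210):
    a=onz("wrist",f(243,348),zt+8);b=onz("wrist",f(199,558),zt+8)
    s0=onz("wrist",f(237,318),zt);l0=onz("wrist",f(199,487),zt);pin=onz("wrist",c(240,232),zt)
    print(zt,"30:",np.linalg.norm(a-b),"24:",np.linalg.norm(s0-l0),"pin-s0 64:",np.linalg.norm(pin-s0),"pin-l0 88:",np.linalg.norm(pin-l0),pin,b)
    # seat to 10mm
bl=[onz("wrist",c(*p),8) for p in [(77,70),(365,74),(344,327),(73,325)]];print(bl, np.mean(bl,0))
ft=[onz("wrist",c(*p),130) for p in [(265,385),(322,385),(215,115),(340,150)]];print(np.array(ft))
t=cv2.imread("pics/t2.png");cv2.imwrite("pics/t2c.png",cv2.resize(t[130:250,350:470],None,fx=5,fy=5,interpolation=cv2.INTER_CUBIC))
E
```

```text
180 30: 32.54546078137515 24: 26.803425102519892 pin-s0 64: 72.77030442971493 pin-l0 88: 99.57169422013563 [ 581.4 -175.3  180. ] [ 551.3 -276.7  188. ]
190 30: 30.993372704515476 24: 25.57214931821047 pin-s0 64: 69.42743637018808 pin-l0 88: 94.99764387295107 [ 579.8 -173.5  190. ] [ 551.1 -269.9  198. ]
200 30: 29.441284627655833 24: 24.34087353390099 pin-s0 64: 66.08456831066124 pin-l0 88: 90.42359352576645 [ 578.2 -171.6  200. ] [ 550.9 -263.1  208. ]
210 30: 27.889196550796132 24: 23.109597749591597 pin-s0 64: 62.741700251134404 pin-l0 88: 85.84954317858192 [ 576.6 -169.7  210. ] [ 550.7 -256.3  218. ]
[array([ 558.4, -147.6,    8. ]), array([ 653.2, -159.2,    8. ]), array([ 642.9, -245.2,    8. ]), array([ 548.4, -234.3,    8. ])] [ 600.7 -196.6    8. ]
[[ 593.1 -223.1  130. ]
 [ 606.9 -224.6  130. ]
 [ 585.3 -156.9  130. ]
 [ 613.6 -168.   130. ]]
```

View pics/t2c.png

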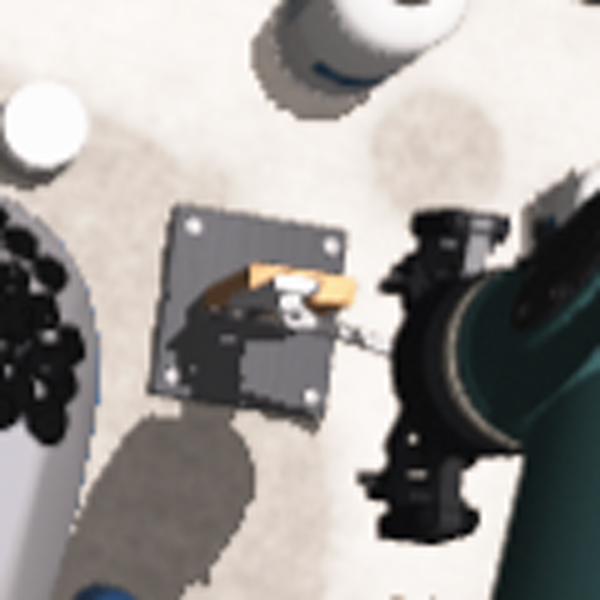

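```bash
python3 plan.py 600 -256 429 -0.117 2; python3 - <<'E'
from h import *
cap("top");cap("scene")
print(onz("top",(428,122),180),onz("top",(420,143),0),onz("top",(470,170),120),onz("scene",(455,245),180),onz("scene",(452,315),120))
E
```

```text
now [ 538.7 -198.2  429.4] psi -0.1066 yaxis [-0.     0.001 -1.   ] rv [ 0.001  0.01  -0.001] dist 84.2
[25.5, 0.1, 33.5] [0.0, 0.005, -0.001]
[25.3, 0.2, 33.7] [0.0, 0.005, -0.001]
[ 770.3426307  -229.15958443  180.        ] [ 756.90570617 -262.18607016    0.        ] [ 655.42285315 -367.94700333  120.        ] [ 736.98302803 -272.45894746  180.        ] [ 644.12092042 -412.16194668  120.        ]
```

```bash
python3 -m creep '[{"hand":1,"travel":[25.5,0,33.5],"twist":[0,0.005,0]},{"hand":1,"travel":[25.5,0,33.5],"twist":[0,0.005,0]},{"hand":1,"travel":[0,0,0],"twist":[0,0,0]},{"hand":1,"travel":[0,0,0],"twist":[0,0,0]},{"hand":1,"travel":[0,0,0],"twist":[0,0,0]}]'; python3 - <<'E'
from h import *
import shutil
shutil.copy("wrist.npz","wA.npz")
print(pose().round(3)); cap("wrist","pics/w3.png")
E
```

```text
time: 3.92
tool_pos: [598.6, -257.2, 429.5]
tool_rot: [0.469, -0.469, 0.529, -0.528]
contact_force: [-0.1, -0.2, 1.0]
opening: -0.004
[[-1.19000e-01 -1.00000e-03  9.93000e-01  5.98562e+02]
 [-9.93000e-01  1.00000e-03 -1.19000e-01 -2.57247e+02]
 [-1.00000e-03 -1.00000e+00 -1.00000e-03  4.29500e+02]
 [ 0.00000e+00  0.00000e+00  0.00000e+00  1.00000e+00]]
```

View pics/w3.png

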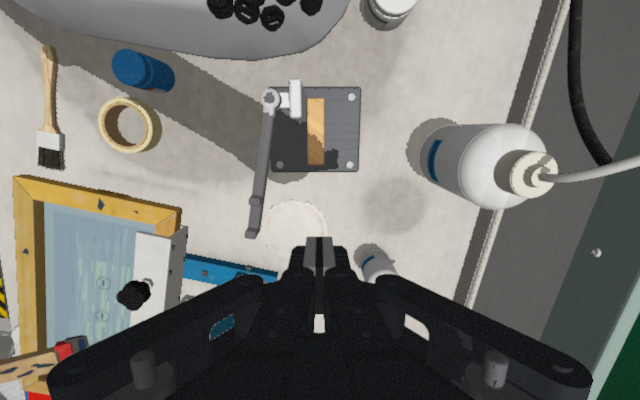

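```bash
python3 - <<'E'
import cv2
t=cv2.imread("pics/w3.png")
cv2.imwrite("pics/w3c.png",cv2.resize(t[80:250,230:330],None,fx=3.5,fy=3.5,interpolation=cv2.INTER_CUBIC))
cv2.imwrite("pics/w3d.png",cv2.resize(t[180:250,230:300],None,fx=8,fy=8,interpolation=cv2.INTER_CUBIC))
E
```

```text
(no output)
```

View pics/w3c.png

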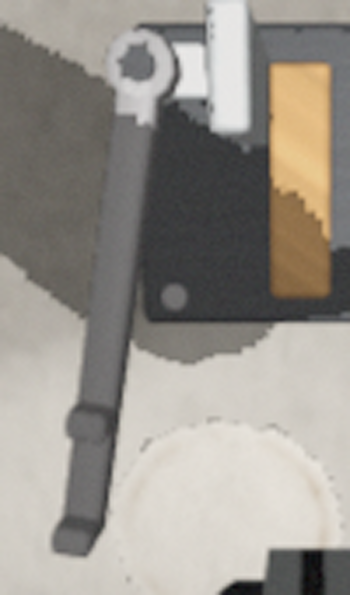

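View pics/w3d.png

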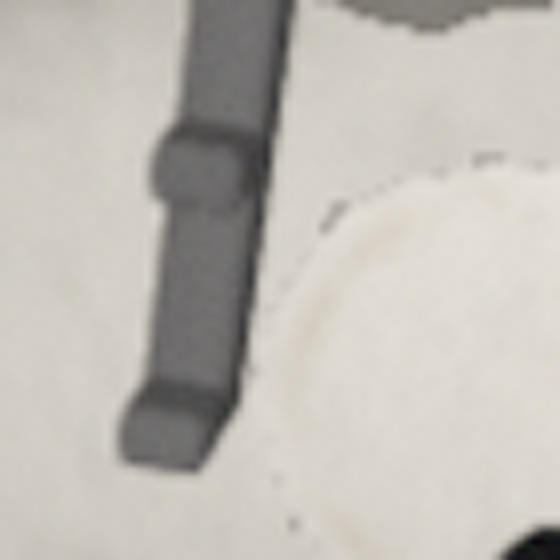

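```bash
python3 - <<'E'
from h import *
np.set_printoptions(precision=1,suppress=True)
f=lambda x,y:(310+x/6-.5,210+y/6-.5)
c=lambda x,y:(310+x/4-.5,120+y/4-.5)
f3=lambda x,y:(230+x/8-.5,180+y/8-.5)
c3=lambda x,y:(230+x/3.5-.5,80+y/3.5-.5)
import shutil
for n,a,b in [("lipend",f(199,558),f3(160,468)),("shouldertop",f(243,348),f3(210,142)),("lipstart",f(200,518),f3(172,402)),("pin",c(240,232),c3(137,62)),("board",c(265,385),c3(271,297)),("board",c(322,385),c3(331,297))]:
    print(n,*tri(ray("..wA",a),ray("wrist",b)))
for p in [(271,62),(331,62),(331,297),(271,297)]: print(onz("wrist",c3(*p),130))
E
```

```text
lipend [ 550.7 -260.4  212.3] 0.36006701046730194
shouldertop [ 558.9 -233.3  209.9] 1.0568159677875233
lipstart [ 551.7 -255.7  210.1] 0.8218177960396946
pin [ 577.5 -170.6  205. ] 0.21250377296639406
board [ 592.5 -223.7  130. ] 1.6213268411410473
board [ 608.1 -226.8  124.2] 0.5001723336576009
[ 599.6 -165.8  130. ]
[ 614.6 -167.6  130. ]
[ 607.9 -226.2  130. ]
[ 592.  -224.4  130. ]
```

```bash
cat > push.py <<'E'
from h import *
np.set_printoptions(precision=1,suppress=True)
Y=-0.118;pin=np.array([577.5,-170.6])
Rz=np.array([[np.cos(Y),-np.sin(Y)],[np.sin(Y),np.cos(Y)]])
def C(th,gap=0,r=70):
    u=np.array([-np.sin(th),-np.cos(th)]);n=np.array([np.cos(th),-np.sin(th)])
    return pin+Rz@(r*u+(4+14.5*np.cos(th)+11*np.sin(th)+gap)*n)
def st(p): return Rz.T@(p-pin)
E
python3 - <<'E'
from push import *
T=pose();p=T[:2,3]
print("now",T[:3,3])
pts=[C(.173,15)]+[C(t) for t in np.arange(.173,1.58,.1)]
for t,q in zip([-1]+list(np.arange(.173,1.58,.1)),pts):
    d=T[:3,:3].T@np.array([*(q-p),0]);print(round(t,3),q,"local xz",d[[0,2]]);p=q
E
```

```text
now [ 598.6 -257.4  429.7]
-1 [ 591.1 -247.7] local xz [-8.7 -8.6]
0.173 [ 576.7 -243.4] local xz [ -2.6 -14.8]
0.273 [ 570.2 -243.3] local xz [ 0.6 -6.5]
0.373 [ 563.5 -242.5] local xz [-0.  -6.8]
0.473 [ 556.7 -240.9] local xz [-0.7 -6.9]
0.573 [ 550.  -238.7] local xz [-1.5 -7. ]
0.673 [ 543.3 -235.6] local xz [-2.2 -6.9]
0.773 [ 536.9 -231.8] local xz [-3.1 -6.8]
0.873 [ 530.9 -227.1] local xz [-3.9 -6.6]
0.973 [ 525.2 -221.8] local xz [-4.7 -6.2]
1.073 [ 520.1 -215.7] local xz [-5.4 -5.8]
1.173 [ 515.7 -208.9] local xz [-6.2 -5.2]
1.273 [ 512.  -201.6] local xz [-6.8 -4.5]
1.373 [ 509.1 -193.8] local xz [-7.4 -3.8]
1.473 [ 507.2 -185.5] local xz [-7.9 -2.9]
1.573 [ 506.2 -177.1] local xz [-8.3 -2. ]
```

```bash
python3 -m creep '[{"hand":1,"travel":[-8.5,0,-8.5],"twist":[0,0,0]},{"hand":1,"travel":[0,30,0],"twist":[0,0,0]},{"hand":1,"travel":[0,30,0],"twist":[0,0,0]},{"hand":1,"travel":[0,20,0],"twist":[0,0,0]},{"hand":1,"travel":[0,0,0],"twist":[0,0,0]}]'; python3 - <<'E'
from h import *
print(pose()[:3,3],get_obs()["contact_force"]); cap("wrist","pics/w4.png")
E
```

```text
time: 4.6
tool_pos: [591.1, -248.2, 348.3]
tool_rot: [0.469, -0.47, 0.53, -0.528]
contact_force: [0.5, 0.5, -0.5]
opening: -0.0
[ 591.08097912 -248.18937571  348.33748865] [ 0.47452298  0.49492836 -0.48324653]
```

View pics/w4.png

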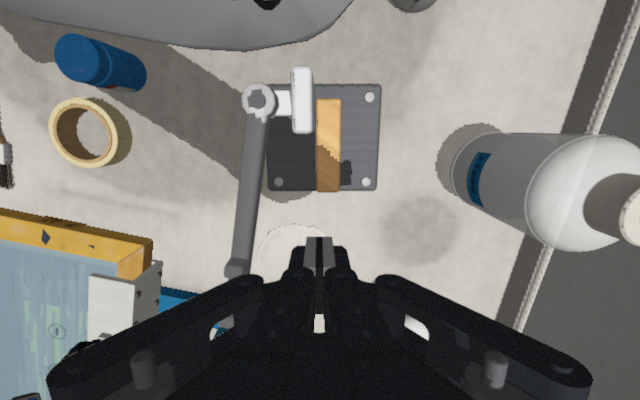

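```bash
python3 -m creep '[{"hand":1,"travel":[-1,0,-5],"twist":[0,0,0]},{"hand":1,"travel":[-1,0,-4],"twist":[0,0,0]},{"hand":1,"travel":[-0.5,0,-3],"twist":[0,0,0]},{"hand":1,"travel":[0,0,-3],"twist":[0,0,0]},{"hand":1,"travel":[0,0,-3],"twist":[0,0,0]}]'; python3 -m creep '[{"hand":1,"travel":[0,0,-3],"twist":[0,0,0]},{"hand":1,"travel":[0,0,-3],"twist":[0,0,0]}]'
```

```text
time: 5.28
tool_pos: [574.0, -244.4, 349.9]
tool_rot: [-0.469, 0.469, -0.529, 0.529]
contact_force: [1.9, -0.2, 0.6]
opening: 0.002
time: 5.52
tool_pos: [569.6, -243.3, 350.0]
tool_rot: [-0.47, 0.468, -0.528, 0.53]
contact_force: [4.3, 0.2, -1.3]
opening: -0.004
```

```bash
python3 -m creep '[{"hand":1,"travel":[0,0,-4],"twist":[0,0,0]},{"hand":1,"travel":[0,0,-4],"twist":[0,0,0]},{"hand":1,"travel":[-0.5,0,-4],"twist":[0,0,0]},{"hand":1,"travel":[-0.5,0,-4],"twist":[0,0,0]},{"hand":1,"travel":[-0.9,0,-4],"twist":[0,0,0]}]'; python3 -m creep '[{"hand":1,"travel":[-0.9,0,-4],"twist":[0,0,0]},{"hand":1,"travel":[-1.3,0,-4],"twist":[0,0,0]},{"hand":1,"travel":[-1.5,0,-4],"twist":[0,0,0]},{"hand":1,"travel":[-1.8,0,-4],"twist":[0,0,0]},{"hand":1,"travel":[-2,0,-4],"twist":[0,0,0]}]'; python3 - <<'E'
from push import *
T=pose();p=T[:2,3];print("now",p)
import numpy as np
ths=np.arange(.2,1.6,.1)
for t in ths:
    q=C(t);d=T[:3,:3].T@np.array([*(q-p),0]);print(round(t,3),"local offset xz",d[[0,2]])
cap("wrist","pics/w5.png")
E
```

```text
time: 6.15
tool_pos: [550.3, -239.1, 350.5]
tool_rot: [-0.47, 0.468, -0.528, 0.53]
contact_force: [5.8, 0.2, -0.1]
opening: -0.0
time: 6.78
tool_pos: [531.2, -230.0, 350.7]
tool_rot: [-0.47, 0.468, -0.527, 0.531]
contact_force: [3.6, -1.6, 0.2]
opening: -0.0
now [ 531.2 -230. ]
0.2 local offset xz [ 8.1 45.1]
0.3 local offset xz [ 8.6 38.5]
0.4 local offset xz [ 8.4 31.7]
0.5 local offset xz [ 7.5 24.8]
0.6 local offset xz [ 5.8 17.8]
0.7 local offset xz [ 3.4 10.9]
0.8 local offset xz [0.1 4.1]
0.9 local offset xz [-4.  -2.4]
1.0 local offset xz [-8.9 -8.5]
1.1 local offset xz [-14.5 -14.2]
1.2 local offset xz [-20.9 -19.2]
1.3 local offset xz [-27.9 -23.6]
1.4 local offset xz [-35.4 -27.1]
1.5 local offset xz [-43.5 -29.8]
```

View pics/w5.png

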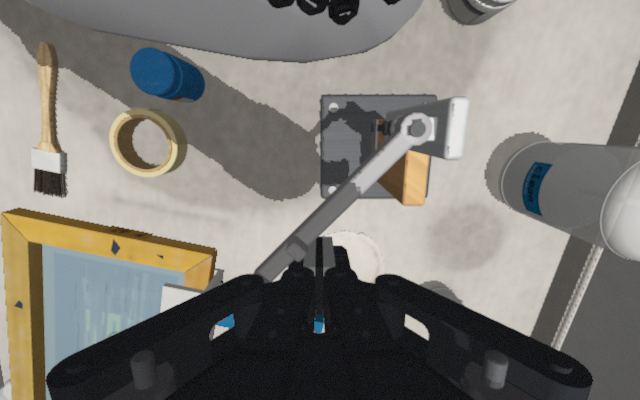

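Working: hook at about 0.85 rad (bar from pin (420,128) to shoulder (297,248)), force about 4 N. Continuing the arc.

```bash
python3 -m creep '[{"hand":1,"travel":[-2.5,0,-3.5],"twist":[0,0,0]},{"hand":1,"travel":[-2.5,0,-3.2],"twist":[0,0,0]},{"hand":1,"travel":[-2.7,0,-3],"twist":[0,0,0]},{"hand":1,"travel":[-2.8,0,-3],"twist":[0,0,0]},{"hand":1,"travel":[-3,0,-2.7],"twist":[0,0,0]}]'; python3 -m creep '[{"hand":1,"travel":[-3.2,0,-2.6],"twist":[0,0,0]},{"hand":1,"travel":[-3.4,0,-2.4],"twist":[0,0,0]},{"hand":1,"travel":[-3.5,0,-2.2],"twist":[0,0,0]},{"hand":1,"travel":[-3.6,0,-2],"twist":[0,0,0]},{"hand":1,"travel":[-3.7,0,-1.8],"twist":[0,0,0]}]'; python3 - <<'E'
from push import *
T=pose();p=T[:2,3];print("now",p)
import numpy as np
for t in np.arange(1.1,1.61,.05):
    q=C(t);d=T[:3,:3].T@np.array([*(q-p),0]);print(round(t,3),"local offset xz",d[[0,2]])
cap("wrist","pics/w6.png")
E
```

```text
time: 7.45
tool_pos: [516.5, -214.9, 350.3]
tool_rot: [-0.469, 0.469, -0.528, 0.53]
contact_force: [4.2, -1.8, 0.6]
opening: 0.002
time: 8.07
tool_pos: [507.0, -196.4, 349.9]
tool_rot: [-0.469, 0.469, -0.529, 0.53]
contact_force: [3.5, -3.4, -0.5]
opening: 0.004
now [ 507.  -196.4]
1.1 local offset xz [15.9 13.9]
1.15 local offset xz [12.8 11.3]
1.2 local offset xz [9.5 8.9]
1.25 local offset xz [6.1 6.6]
1.3 local offset xz [2.5 4.5]
1.35 local offset xz [-1.2  2.6]
1.4 local offset xz [-5.  1.]
1.45 local offset xz [-9.  -0.5]
1.5 local offset xz [-13.1  -1.7]
1.55 local offset xz [-17.2  -2.7]
1.6 local offset xz [-21.4  -3.4]
```

View pics/w6.png

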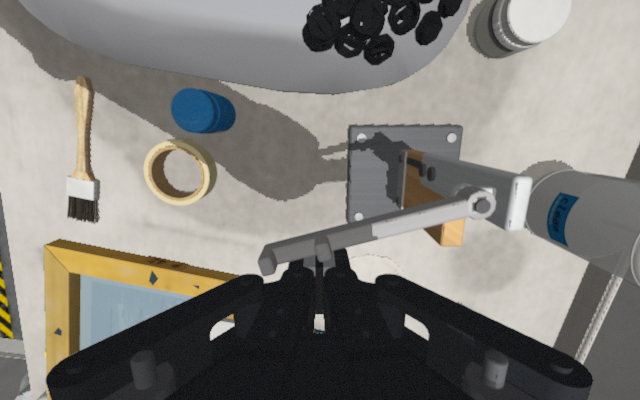

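```bash
python3 -m creep '[{"hand":1,"travel":[-3.5,0,-1],"twist":[0,0,0]},{"hand":1,"travel":[-3.5,0,-0.5],"twist":[0,0,0]},{"hand":1,"travel":[-3,0,0],"twist":[0,0,0]},{"hand":1,"travel":[-2,0,0],"twist":[0,0,0]},{"hand":1,"travel":[-1,0,0],"twist":[0,0,0]}]';  python3 -m creep '[{"hand":1,"travel":[-1.5,0,0],"twist":[0,0,0]}]';python3 -m creep '[{"hand":1,"travel":[-1.5,0,0],"twist":[0,0,0]}]'; python3 - <<'E'
from push import *
T=pose();p=T[:2,3];print("now",p)
for t in np.arange(1.4,1.61,.05):
    q=C(t);d=T[:3,:3].T@np.array([*(q-p),0]);print(round(t,3),"local offset xz",d[[0,2]])
cap("wrist","pics/w7.png")
E
```

```text
time: 8.75
tool_pos: [506.1, -182.7, 349.5]
tool_rot: [0.468, -0.47, 0.53, -0.528]
contact_force: [-1.9, -3.3, 2.7]
opening: 0.001
time: 8.88
tool_pos: [506.3, -181.2, 349.4]
tool_rot: [0.468, -0.47, 0.53, -0.528]
contact_force: [-2.1, -4.0, 2.5]
opening: -0.001
time: 9.0
tool_pos: [506.5, -179.6, 349.3]
tool_rot: [0.469, -0.47, 0.53, -0.528]
contact_force: [-3.2, -4.1, 2.0]
opening: -0.0
now [ 506.5 -179.6]
1.4 local offset xz [11.7  3.4]
1.45 local offset xz [7.7 1.9]
1.5 local offset xz [3.6 0.7]
1.55 local offset xz [-0.5 -0.3]
1.6 local offset xz [-4.8 -1. ]
```

View pics/w7.png

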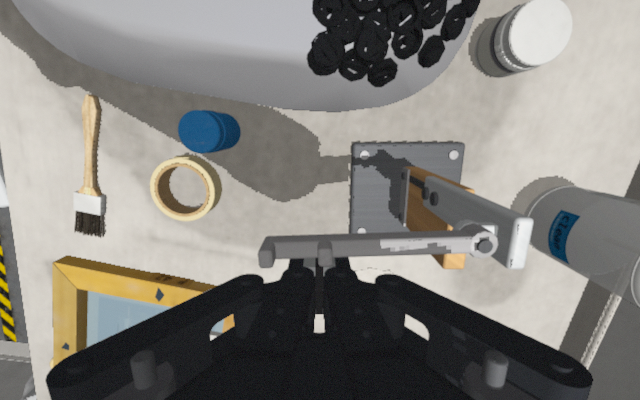

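```bash
for i in 1 2; do :; done; python3 -m creep '[{"hand":1,"travel":[-1,0,0],"twist":[0,0,0]}]';python3 -m creep '[{"hand":1,"travel":[-0.8,0,0],"twist":[0,0,0]}]'
```

```text
time: 9.18
tool_pos: [506.8, -178.5, 349.2]
tool_rot: [0.469, -0.47, 0.53, -0.528]
contact_force: [-3.4, -3.7, 2.0]
opening: 0.002
time: 9.3
tool_pos: [506.9, -177.7, 349.2]
tool_rot: [0.469, -0.47, 0.53, -0.528]
contact_force: [-3.2, -3.4, 2.1]
opening: -0.003
```

```bash
python3 -m creep '[{"hand":1,"travel":[-0.8,0,0],"twist":[0,0,0]}]'|grep -E "pos|force";python3 -m creep '[{"hand":1,"travel":[-0.7,0,0],"twist":[0,0,0]}]'|grep -E "pos|force"; python3 -m creep '[{"hand":1,"travel":[-0.6,0,0],"twist":[0,0,0]}]'|grep -E "pos|force"
```

```text
tool_pos: [506.9, -177.2, 349.2]
contact_force: [-2.5, -6.1, 0.7]
tool_pos: [506.9, -177.1, 349.3]
contact_force: [-4.1, -6.0, 0.2]
tool_pos: [506.8, -176.9, 349.3]
contact_force: [-3.8, -7.3, 0.4]
```

```bash
python3 -m creep '[{"hand":1,"travel":[8,0,0],"twist":[0,0,0]},{"hand":1,"travel":[20,0,0],"twist":[0,0,0]},{"hand":1,"travel":[0,-40,0],"twist":[0,0,0]},{"hand":1,"travel":[0,-50,0],"twist":[0,0,0]},{"hand":0,"travel":[-40,-20,20],"twist":[0,0,0]}]'; python3 -m creep '[{"hand":-1,"travel":[0,0,0],"twist":[0,0,0]},{"hand":-1,"travel":[0,0,0],"twist":[0,0,0]},{"hand":-1,"travel":[0,0,0],"twist":[0,0,0]}]'; python3 - <<'E'
from push import *
print(pose()[:3,3])
cap("wrist","pics/w8.png");cap("scene","pics/s8.png");cap("top","pics/t8.png")
t=cv2.imread("pics/w8.png")
cv2.imwrite("pics/w8c.png",cv2.resize(t[100:270,240:440],None,fx=3.5,fy=3.5,interpolation=cv2.INTER_CUBIC))
E
```

```text
time: 10.3
tool_pos: [528.9, -168.6, 462.8]
tool_rot: [-0.468, 0.466, -0.53, 0.532]
contact_force: [1.5, -0.0, -0.6]
opening: 0.194
time: 10.68
tool_pos: [528.6, -166.6, 458.8]
tool_rot: [0.468, -0.469, 0.53, -0.529]
contact_force: [-0.1, -0.0, 0.2]
opening: 0.848
[ 528.6 -166.6  458.8]
```

View pics/w8.png

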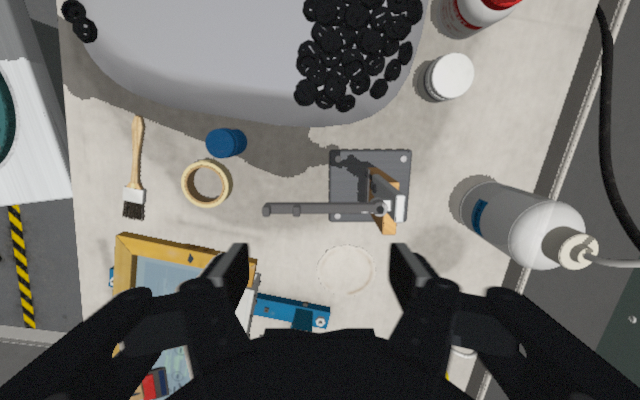

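View pics/w8c.png

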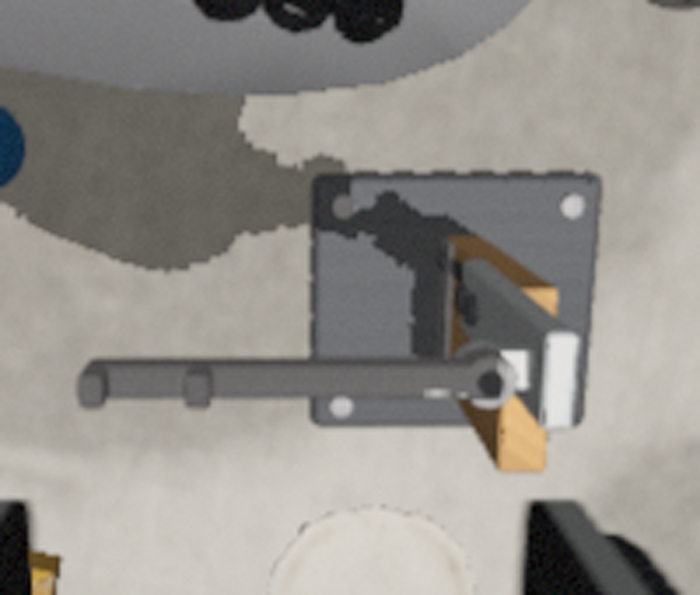

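```bash
python3 - <<'E'
from push import *
c=lambda x,y:(240+x/3.5-.5,100+y/3.5-.5)
tip=onz("wrist",c(80,387),211);sh0=onz("wrist",c(211,388),211);sh1=onz("wrist",c(186,388),211);lipi=onz("wrist",c(106,387),211);pi=onz("wrist",c(490,383),203)
for n,v in zip("tip sh0 sh1 lipi pin".split(),(tip,sh0,sh1,lipi,pi)): print(n,v)
d=pi-tip;print(np.arctan2(d[1],d[0]),np.linalg.norm(d[:2]),"seat mid",(sh1+lipi)/2)
E
python3 plan.py 520 120 470 0 5
```

```text
tip [ 485.3 -159.2  211. ]
sh0 [ 514.5 -162.9  211. ]
sh1 [ 508.9 -162.3  211. ]
lipi [ 491.1 -159.9  211. ]
pin [ 578.3 -171.8  203. ]
-0.1343562087566134 93.83328878922724 seat mid [ 500.  -161.1  211. ]
now [ 528.8 -166.9  459.2] psi -0.1216 yaxis [-0.001  0.    -1.   ] rv [ 0.001 -0.122 -0.   ] dist 287.2
[-56.7, -2.2, -8.7] [0.0, -0.024, -0.0]
[-56.9, -2.2, -7.3] [0.0, -0.024, -0.0]
[-57.1, -2.2, -5.9] [0.0, -0.024, -0.0]
[-57.2, -2.2, -4.5] [0.0, -0.024, -0.0]
[-57.3, -2.2, -3.2] [0.0, -0.024, -0.0]
```

```bash
python3 -m creep '[{"hand":-1,"travel":[-57,-2,-9],"twist":[0,-0.024,0]},{"hand":-1,"travel":[-57,-2,-7],"twist":[0,-0.024,0]},{"hand":-1,"travel":[-57,-2,-6],"twist":[0,-0.024,0]},{"hand":-1,"travel":[-57,-2,-5],"twist":[0,-0.024,0]},{"hand":-1,"travel":[-57,-2,-3],"twist":[0,-0.024,0]}]';python3 plan.py 449.7 345.5 420 0.097 5
```

```text
time: 11.45
tool_pos: [519.6, 121.5, 469.7]
tool_rot: [-0.5, 0.5, -0.5, 0.5]
contact_force: [0.3, -0.5, 0.9]
opening: 0.998
now [519.6 121.5 469.7] psi -0.0004 yaxis [ 0.  0. -1.] rv [-0.    -0.097 -0.   ] dist 239.8
[-44.8, 9.9, -14.0] [-0.0, -0.019, -0.0]
[-45.1, 9.9, -13.1] [-0.0, -0.019, -0.0]
[-45.3, 9.9, -12.2] [-0.0, -0.019, -0.0]
[-45.5, 9.9, -11.4] [-0.0, -0.019, -0.0]
[-45.7, 9.9, -10.5] [-0.0, -0.019, -0.0]
```

```bash
python3 -m creep '[{"hand":-1,"travel":[-45,10,-14],"twist":[0,-0.019,0]},{"hand":-1,"travel":[-45,10,-13],"twist":[0,-0.019,0]},{"hand":-1,"travel":[-45,10,-12],"twist":[0,-0.019,0]},{"hand":-1,"travel":[-45.5,10,-11.5],"twist":[0,-0.02,0]},{"hand":-1,"travel":[-46,10,-10.5],"twist":[0,-0.02,0]}]';python3 -m creep '[{"hand":-1,"travel":[0,0,0],"twist":[0,0,0]},{"hand":-1,"travel":[0,0,0],"twist":[0,0,0]}]'; python3 - <<'E'
from h import *
cap("wrist","pics/w9.png")
t=cv2.imread("pics/w9.png")
cv2.imwrite("pics/w9c.png",cv2.resize(t[110:260,280:360],None,fx=4,fy=4,interpolation=cv2.INTER_NEAREST))
E
python3 plan.py 449.7 345.5 299 0.097 5
```

```text
time: 12.08
tool_pos: [450.0, 345.3, 419.2]
tool_rot: [-0.523, 0.524, -0.475, 0.475]
contact_force: [0.4, -0.1, 0.2]
opening: 0.998
time: 12.32
tool_pos: [450.6, 343.6, 419.4]
tool_rot: [-0.523, 0.524, -0.475, 0.476]
contact_force: [0.9, -0.2, -0.0]
opening: 1.003
now [451.  342.9 419.7] psi 0.0945 yaxis [ 0.    -0.001 -1.   ] rv [-0.    -0.002  0.001] dist 120.8
[-0.6, 24.1, -0.2] [-0.0, -0.0, 0.0]
[-0.6, 24.1, -0.2] [-0.0, -0.0, 0.0]
[-0.6, 24.1, -0.2] [-0.0, -0.0, 0.0]
[-0.6, 24.1, -0.2] [-0.0, -0.0, 0.0]
[-0.6, 24.1, -0.2] [-0.0, -0.0, 0.0]
```

View pics/w9c.png

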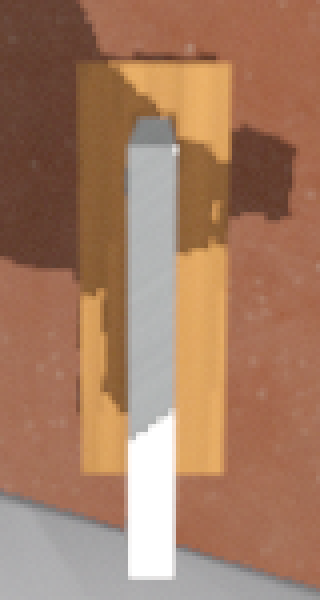

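```bash
python3 -m creep '[{"hand":-1,"travel":[-2,30,-1],"twist":[0,0,0]},{"hand":-1,"travel":[0,30,0],"twist":[0,0,0]},{"hand":-1,"travel":[0,30,0],"twist":[0,0,0]},{"hand":-1,"travel":[0,30,0],"twist":[0,0,0]},{"hand":-1,"travel":[0,0,0],"twist":[0,0,0]}]'; python3 plan.py 449.7 345.5 299 0.097 1;python3 - <<'E'
from h import *
cap("wrist","pics/w10.png")
E
```

```text
time: 13.0
tool_pos: [449.3, 344.1, 298.4]
tool_rot: [-0.521, 0.525, -0.476, 0.476]
contact_force: [0.8, -0.3, 0.5]
opening: 1.0
now [449.3 344.1 298.4] psi 0.0938 yaxis [-0.003 -0.004 -1.   ] rv [ 0.003 -0.003  0.003] dist 1.6
[-1.3, -0.7, 0.6] [0.003, -0.003, 0.003]
```

View pics/w10.png

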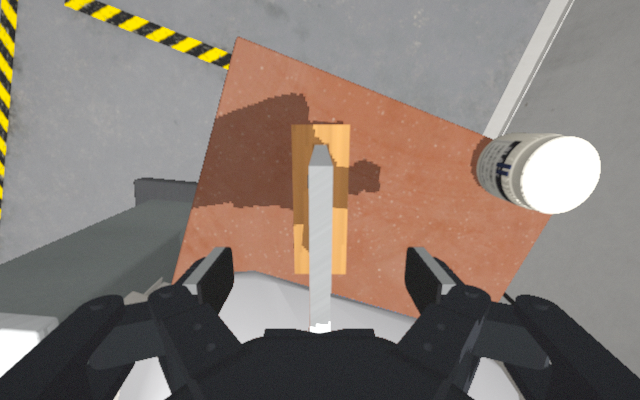

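```bash
python3 -m creep '[{"hand":0.2,"travel":[-1,0,0.5],"twist":[0,0,0]},{"hand":0.5,"travel":[0,0,0],"twist":[0,0,0]},{"hand":1,"travel":[0,0,0],"twist":[0,0,0]},{"hand":1,"travel":[0,0,0],"twist":[0,0,0]},{"hand":1,"travel":[0,0,0],"twist":[0,0,0]}]'; python3 -m creep '[{"hand":1,"travel":[0,0,0],"twist":[0,0,0]},{"hand":1,"travel":[0,0,0],"twist":[0,0,0]},{"hand":1,"travel":[0,0,0],"twist":[0,0,0]}]'; python3 - <<'E'
from h import *
cap("wrist","pics/w11.png");print(pose().round(3))
E
```

```text
time: 13.68
tool_pos: [449.7, 347.6, 300.2]
tool_rot: [0.524, -0.523, 0.475, -0.475]
contact_force: [-0.6, 0.4, 4.4]
opening: 0.104
time: 14.05
tool_pos: [449.7, 347.6, 300.2]
tool_rot: [0.524, -0.523, 0.475, -0.475]
contact_force: [-0.7, 1.1, 5.9]
opening: 0.105
[[ 9.70000e-02  1.00000e-03  9.95000e-01  4.49725e+02]
 [-9.95000e-01  1.00000e-03  9.70000e-02  3.47599e+02]
 [-1.00000e-03 -1.00000e+00  1.00000e-03  3.00219e+02]
 [ 0.00000e+00  0.00000e+00  0.00000e+00  1.00000e+00]]
```

View pics/w11.png

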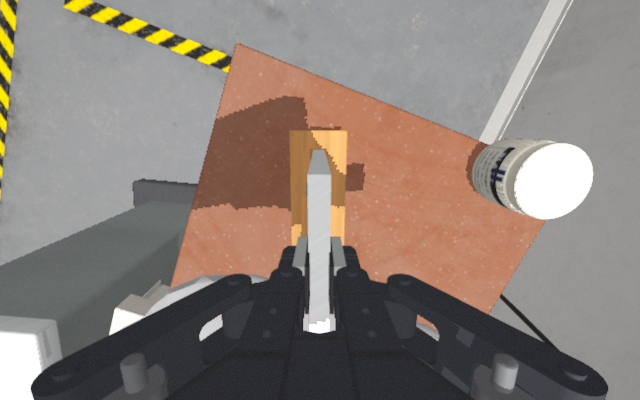

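```bash
python3 -m creep '[{"hand":1,"travel":[0,-5,0],"twist":[0,0,0]},{"hand":1,"travel":[0,-15,0],"twist":[0,0,0]},{"hand":1,"travel":[0,-30,0],"twist":[0,0,0]},{"hand":1,"travel":[0,-40,0],"twist":[0,0,0]},{"hand":1,"travel":[0,-40,0],"twist":[0,0,0]}]'; python3 -m creep '[{"hand":1,"travel":[0,-40,0],"twist":[0,0,0]},{"hand":1,"travel":[0,0,0],"twist":[0,0,0]}]'; python3 plan.py 440 100 470 -0.01 5;python3 - <<'E'
from h import *
cap("wrist","pics/w12.png");cap("scene","pics/s12.png")
s=cv2.imread("pics/s12.png")
cv2.imwrite("pics/s12c.png",cv2.resize(s[40:200,200:360],None,fx=3.5,fy=3.5,interpolation=cv2.INTER_CUBIC))
E
```

```text
time: 14.72
tool_pos: [449.2, 347.0, 431.3]
tool_rot: [-0.523, 0.524, -0.475, 0.475]
contact_force: [0.8, 0.6, -0.8]
opening: 0.102
time: 14.98
tool_pos: [450.4, 347.3, 473.7]
tool_rot: [0.526, -0.521, 0.475, -0.475]
contact_force: [0.6, -0.2, -2.1]
opening: 0.104
now [450.4 347.3 473.7] psi 0.0967 yaxis [ 0.006  0.005 -1.   ] rv [-0.006  0.107 -0.005] dist 247.6
[49.0, 0.5, -6.9] [-0.001, 0.021, -0.001]
[49.2, 0.5, -5.8] [-0.001, 0.021, -0.001]
[49.3, 0.6, -4.8] [-0.001, 0.021, -0.001]
[49.4, 0.6, -3.7] [-0.001, 0.021, -0.001]
[49.4, 0.7, -2.6] [-0.001, 0.021, -0.001]
```

View pics/w12.png

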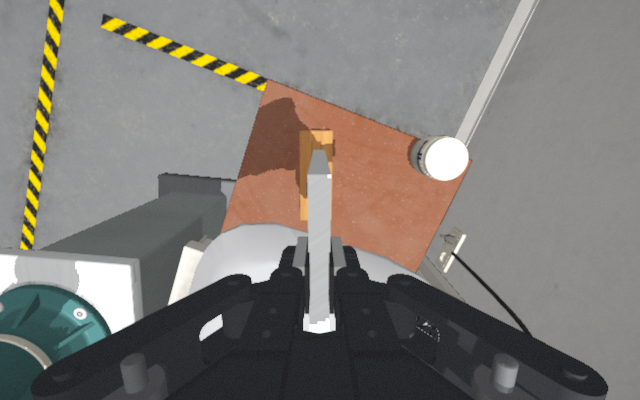

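View pics/s12c.png

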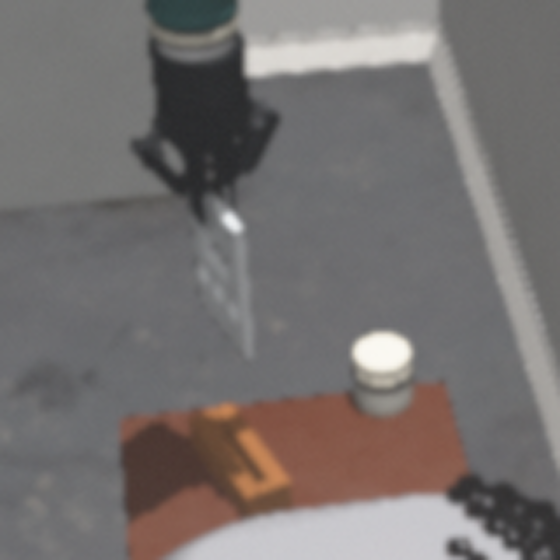

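```bash
python3 - <<'E'
from h import *
T=pose();X=onz("wrist",(319,172),T[2,3]-150);print(T[:3,:3].T@(X-T[:3,3]))
E
python3 -m creep '[{"hand":1,"travel":[30,0,-2],"twist":[-0.006,0.015,-0.005]},{"hand":1,"travel":[49,0,-3],"twist":[0,0.021,0]},{"hand":1,"travel":[49,0,-3],"twist":[0,0.021,0]},{"hand":1,"travel":[49,0,-2],"twist":[0,0.021,0]},{"hand":1,"travel":[49,0,0],"twist":[0,0.021,0]}]';python3 plan.py 452 -156 450 -0.12 5
```

```text
[-47.12707216 150.00890583   3.36549233]
time: 15.7
tool_pos: [451.0, 118.0, 469.4]
tool_rot: [-0.495, 0.503, -0.501, 0.501]
contact_force: [0.6, -0.5, -1.1]
opening: 0.103
now [451.  118.  469.4] psi -0.0043 yaxis [-0.009 -0.007 -1.   ] rv [0.008 0.116 0.008] dist 274.7
[54.8, 4.3, 0.5] [0.002, 0.023, 0.002]
[54.7, 4.2, 1.7] [0.002, 0.023, 0.002]
[54.7, 4.1, 3.0] [0.002, 0.023, 0.002]
[54.6, 4.0, 4.2] [0.002, 0.023, 0.002]
[54.5, 4.0, 5.5] [0.002, 0.023, 0.002]
```

```bash
python3 -m creep '[{"hand":1,"travel":[55,2,1],"twist":[0,0.023,0]},{"hand":1,"travel":[55,2,2],"twist":[0,0.023,0]},{"hand":1,"travel":[55,2,3],"twist":[0,0.023,0]},{"hand":1,"travel":[55,2,4],"twist":[0,0.023,0]},{"hand":1,"travel":[54,2,5],"twist":[0,0.023,0]}]';python3 -m creep '[{"hand":1,"travel":[0,0,0],"twist":[0,0,0]},{"hand":1,"travel":[0,0,0],"twist":[0,0,0]},{"hand":1,"travel":[0,0,0],"twist":[0,0,0]}]'; python3 plan.py 452 -156 430 -0.12 1
```

```text
time: 16.32
tool_pos: [452.2, -155.8, 461.0]
tool_rot: [0.466, -0.473, 0.53, -0.528]
contact_force: [1.8, -0.1, -1.5]
opening: 0.103
time: 16.7
tool_pos: [453.9, -152.1, 461.6]
tool_rot: [0.468, -0.474, 0.528, -0.527]
contact_force: [0.7, 0.1, -1.5]
opening: 0.103
now [ 453.9 -152.1  461.6] psi -0.1147 yaxis [-0.007 -0.005 -1.   ] rv [0.007 0.005 0.005] dist 31.9
[3.9, 31.6, -1.2] [0.007, 0.005, 0.005]
```

```bash
python3 -m creep '[{"hand":1,"travel":[2.5,25,-1],"twist":[0.007,0.005,0.005]},{"hand":1,"travel":[0,20,0],"twist":[0,0,0]},{"hand":1,"travel":[0,8,0],"twist":[0,0,0]},{"hand":1,"travel":[0,0,0],"twist":[0,0,0]},{"hand":1,"travel":[0,0,0],"twist":[0,0,0]}]'; python3 plan.py 452 -155 408 -0.12 1; python3 - <<'E'
from h import *
for n in ("wrist","scene","top"): cap(n,f"pics/{n[0]}13.png")
s=cv2.imread("pics/s13.png");cv2.imwrite("pics/s13c.png",cv2.resize(s[150:300,310:450],None,fx=4,fy=4,interpolation=cv2.INTER_CUBIC))
s=cv2.imread("pics/t13.png");cv2.imwrite("pics/t13c.png",cv2.resize(s[130:280,350:470],None,fx=4,fy=4,interpolation=cv2.INTER_CUBIC))
E
```

```text
time: 17.32
tool_pos: [453.2, -155.9, 409.9]
tool_rot: [-0.469, 0.468, -0.528, 0.531]
contact_force: [-0.3, -0.8, -0.4]
opening: 0.103
now [ 453.2 -155.9  409.9] psi -0.1213 yaxis [ 0.003 -0.002 -1.   ] rv [-0.004 -0.001  0.001] dist 2.4
[-0.7, 1.9, -1.3] [-0.004, -0.001, 0.001]
```

View pics/w13.png

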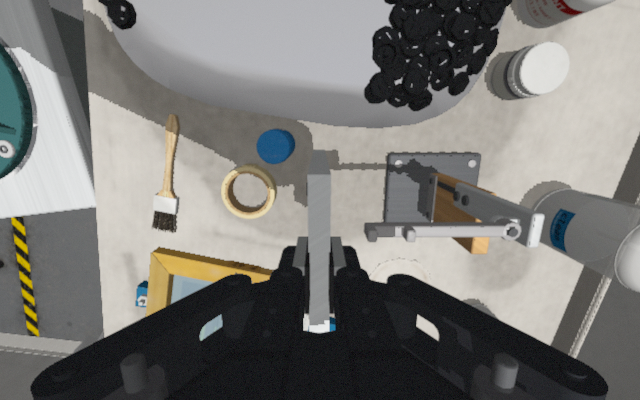

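View pics/s13c.png

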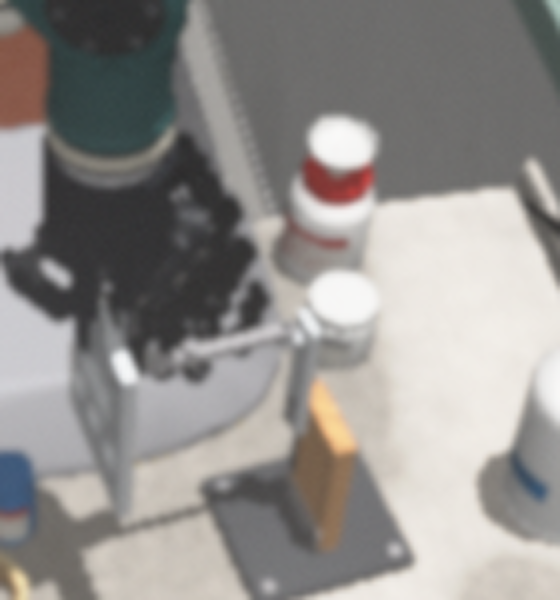

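View pics/t13c.png

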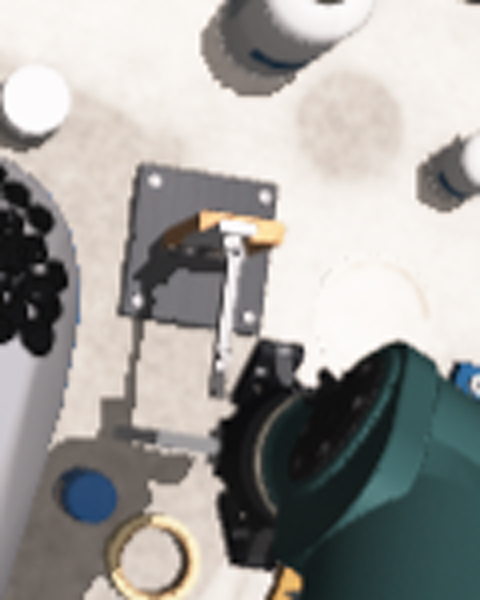

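```bash
python3 - <<'E'
import cv2
t=cv2.imread("pics/w13.png")
cv2.imwrite("pics/w13c.png",cv2.resize(t[200:260,350:550],None,fx=4,fy=4,interpolation=cv2.INTER_CUBIC))
E
```

```text
(no output)
```

View pics/w13c.png

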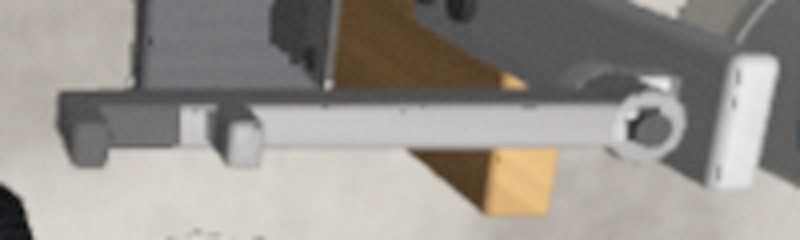

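```bash
python3 - <<'E'
from h import *
np.set_printoptions(precision=1,suppress=True)
c=lambda x,y:(350+x/4-.5,200+y/4-.5)
for z in (195,198,201,204,207):
    t=onz("wrist",c(70,147),z+8);s=onz("wrist",c(262,145),z+8);p=onz("wrist",c(648,127),z+2)
    w=onz("wrist",c(450,104),z)-onz("wrist",c(450,147),z)
    print(z,np.linalg.norm(t-s),np.linalg.norm((t-p)[:2]),"w8:",np.linalg.norm(w),t,p)
T=pose();print(T[:3,3])
E
```

```text
195 31.41882557027862 98.5201149305977 w8: 7.850256042589563 [ 485.8 -164.   203. ] [ 583.7 -174.7  197. ]
198 30.880997646273553 96.90726401205048 w8: 7.721741671844906 [ 485.4 -162.7  206. ] [ 581.7 -173.3  200. ]
201 30.34316972226859 95.29442958539423 w8: 7.593227301100248 [ 484.9 -161.5  209. ] [ 579.7 -172.   203. ]
204 29.80534179826352 93.68161250240823 w8: 7.4647129303555895 [ 484.5 -160.2  212. ] [ 577.7 -170.6  206. ]
207 29.26751387425856 92.06881367454652 w8: 7.336198559610932 [ 484.1 -159.   215. ] [ 575.6 -169.2  209. ]
[ 453.  -156.1  409.9]
```

```bash
python3 -m creep '[{"hand":1,"travel":[0,1.5,6],"twist":[-0.003,0,0]},{"hand":1,"travel":[0,0,7],"twist":[0,0,0]},{"hand":1,"travel":[0,0,6],"twist":[0,0,0]},{"hand":1,"travel":[0,0,4],"twist":[0,0,0]},{"hand":1,"travel":[0,0,3],"twist":[0,0,0]}]'; python3 plan.py 499.7 -161.5 408 -0.12 1; python3 - <<'E'
from h import *
for n in ("wrist","scene"): cap(n,f"pics/{n[0]}14.png")
s=cv2.imread("pics/s14.png");cv2.imwrite("pics/s14c.png",cv2.resize(s[180:300,320:440],None,fx=5,fy=5,interpolation=cv2.INTER_CUBIC))
E
```

```text
time: 18.1
tool_pos: [478.9, -159.2, 407.7]
tool_rot: [-0.468, 0.469, -0.53, 0.53]
contact_force: [-0.5, -0.1, -1.8]
opening: 0.104
now [ 478.9 -159.2  407.7] psi -0.122 yaxis [-0.001 -0.001 -1.   ] rv [ 0.001 -0.002  0.001] dist 20.9
[-0.3, -0.3, 20.9] [0.001, -0.002, 0.001]
```

View pics/w14.png

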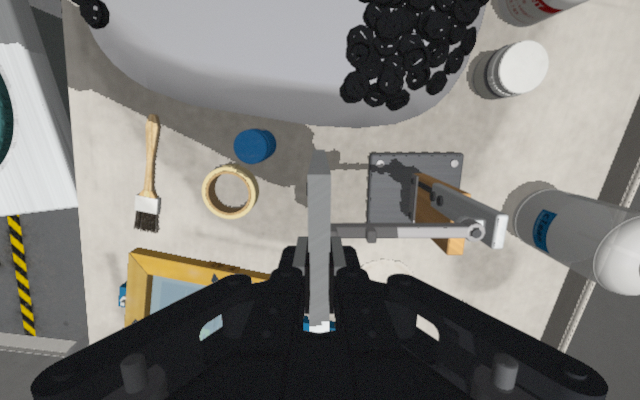

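View pics/s14c.png

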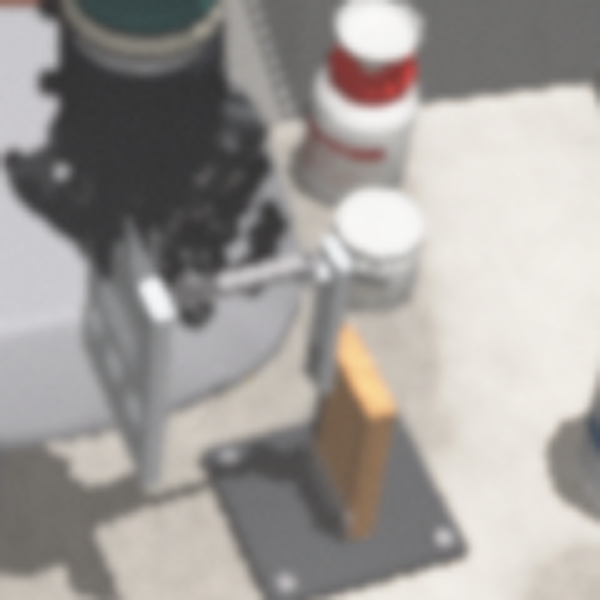

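```bash
python3 -m creep '[{"hand":1,"travel":[0,0,3],"twist":[0,0,0]},{"hand":1,"travel":[0,0,2],"twist":[0,0,0]}]'|grep -E "pos|force"; python3 -m creep '[{"hand":1,"travel":[0,0,3],"twist":[0,0,0]},{"hand":1,"travel":[0,0,3],"twist":[0,0,0]}]'|grep -E "pos|force"; python3 -m creep '[{"hand":1,"travel":[0,0,3],"twist":[0,0,0]},{"hand":1,"travel":[0,0,3],"twist":[0,0,0]},{"hand":1,"travel":[0,0,2],"twist":[0,0,0]},{"hand":1,"travel":[0,0,0],"twist":[0,0,0]}]'|grep -E "pos|force"; python3 plan.py 499.7 -161.5 408 -0.12 1; python3 - <<'E'
from h import *
for n in ("wrist","scene"): cap(n,f"pics/{n[0]}15.png")
s=cv2.imread("pics/w15.png");cv2.imwrite("pics/w15c.png",cv2.resize(s[200:270,290:490],None,fx=4,fy=4,interpolation=cv2.INTER_CUBIC))
E
```

```text
tool_pos: [483.7, -159.8, 407.8]
contact_force: [1.1, 1.1, -0.6]
tool_pos: [489.7, -160.5, 407.8]
contact_force: [0.3, 0.0, -1.1]
tool_pos: [497.6, -161.5, 407.8]
contact_force: [-0.1, -0.2, -0.7]
now [ 497.6 -161.5  407.8] psi -0.1219 yaxis [-0.001 -0.001 -1.   ] rv [ 0.001 -0.002  0.001] dist 2.1
[-0.2, -0.2, 2.1] [0.001, -0.002, 0.001]
```

View pics/w15c.png

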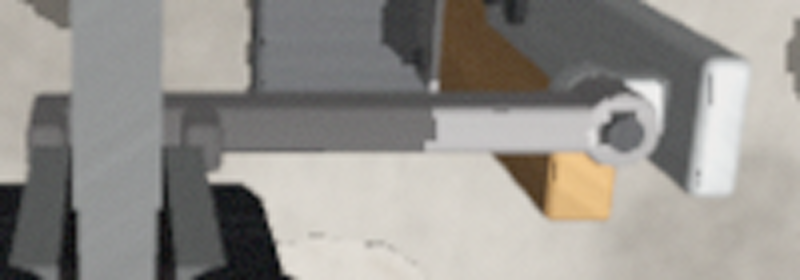

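```bash
python3 - <<'E'
from h import *
np.set_printoptions(precision=1,suppress=True)
c=lambda x,y:(290+x/4-.5,200+y/4-.5)
T=pose()
for n,p,z in [("lipouter",(30,130),211),("sh70",(186,150),211),("sh64",(220,150),211),("pin",(622,130),205),("plateL",(72,140),T[2,3]-150),("plateR",(163,140),T[2,3]-150)]:
    print(n,T[:3,:3].T@(onz("wrist",c(*p),z)-T[:3,3]))
E
```

```text
lipouter [ -3.  196.8 -12.1]
sh70 [  0.3 196.8  11.9]
sh64 [  0.3 196.7  17.1]
pin [ -0.8 202.7  81.5]
plateL [-19.4 150.   -3.7]
plateR [-19.4 150.    6.3]
```

```bash
python3 -m creep '[{"hand":1,"travel":[0,0,1.5],"twist":[0,0,0]},{"hand":1,"travel":[0,2,0],"twist":[0,0,0]},{"hand":1,"travel":[0,2,0],"twist":[0,0,0]},{"hand":1,"travel":[0,2,0],"twist":[0,0,0]},{"hand":1,"travel":[0,1,0],"twist":[0,0,0]}]'|grep -E "pos|force"; python3 -m creep '[{"hand":1,"travel":[0,1,0],"twist":[0,0,0]},{"hand":1,"travel":[0,0,0],"twist":[0,0,0]}]'|grep -E "pos|force"; python3 -m creep '[{"hand":1,"travel":[0,0.7,0],"twist":[0,0,0]}]'|grep -E "pos|force"
```

```text
tool_pos: [498.9, -161.6, 400.6]
contact_force: [0.3, -0.3, -1.4]
tool_pos: [498.9, -161.6, 399.7]
contact_force: [0.6, 0.3, -1.4]
tool_pos: [499.0, -161.7, 399.2]
contact_force: [0.3, -0.3, -0.6]
```

```bash
python3 -m creep '[{"hand":1,"travel":[0,0.8,0],"twist":[0,0,0]}]'|grep -E "pos|force"; python3 -m creep '[{"hand":1,"travel":[0,0.8,0],"twist":[0,0,0]}]'|grep -E "pos|force"; python3 -m creep '[{"hand":1,"travel":[0,0.8,0],"twist":[0,0,0]}]'|grep -E "pos|force"
```

```text
tool_pos: [499.0, -161.7, 398.3]
contact_force: [-0.7, 0.2, 2.5]
tool_pos: [499.0, -161.9, 398.1]
contact_force: [-3.8, 1.9, 8.4]
tool_pos: [499.1, -162.0, 398.0]
contact_force: [-3.6, 2.6, 14.1]
```

```bash
python3 -m creep '[{"hand":1,"travel":[0,-0.8,0],"twist":[0,0,0]}]'|grep -E "pos|force"; python3 -m creep '[{"hand":1,"travel":[0,0,0],"twist":[0,0,0]},{"hand":1,"travel":[0,0,0],"twist":[0,0,0]}]'|grep -E "pos|force";python3 - <<'E'
from h import *
for n in ("wrist","scene","top"): cap(n,f"pics/{n[0]}16.png")
s=cv2.imread("pics/w16.png");cv2.imwrite("pics/w16c.png",cv2.resize(s[200:270,290:490],None,fx=4,fy=4,interpolation=cv2.INTER_CUBIC))
s=cv2.imread("pics/s16.png");cv2.imwrite("pics/s16c.png",cv2.resize(s[180:300,320:440],None,fx=5,fy=5,interpolation=cv2.INTER_CUBIC))
E
```

```text
tool_pos: [499.0, -161.9, 398.3]
contact_force: [-0.6, 0.4, 2.4]
tool_pos: [499.0, -161.8, 398.2]
contact_force: [-2.1, 0.2, 7.0]
```

View pics/w16c.png

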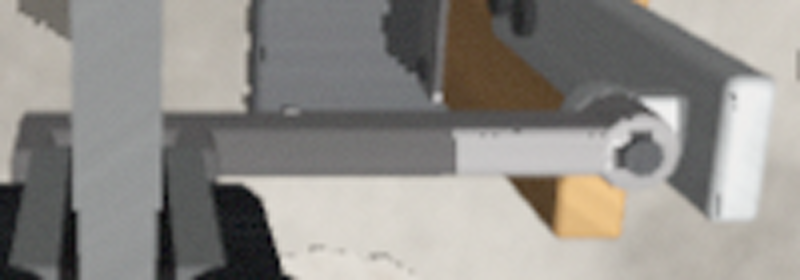

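View pics/s16c.png

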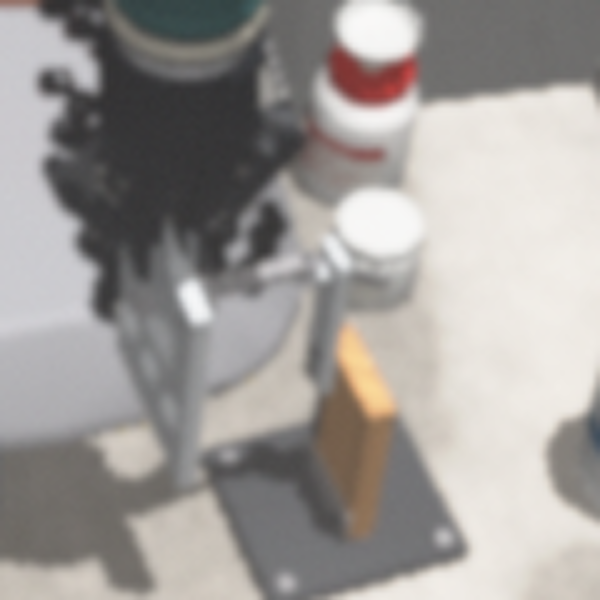

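```bash
python3 - <<'E'
from h import *
np.set_printoptions(precision=1,suppress=True)
c=lambda x,y:(290+x/4-.5,200+y/4-.5)
T=pose()
for n,p,z in [("lipouter",(13,155),211),("sh64",(217,170),211),("pin",(642,152),205),("plateL",(72,140),T[2,3]-150),("plateR",(162,140),T[2,3]-150)]:
    X=onz("wrist",c(*p),z);print(n,T[:3,:3].T@(X-T[:3,3]),X)
print(get_obs()["contact_force"])
E
```

```text
lipouter [ -2.7 187.2 -14.1] [ 485.2 -157.6  211. ]
sh64 [ -0.3 187.2  15.6] [ 514.4 -163.5  211. ]
pin [ -0.8 193.1  80.1] [ 578.5 -170.9  205. ]
plateL [-19.3 150.   -4. ] [ 497.3 -142.2  248.2]
plateR [-19.3 150.    5.9] [ 507.2 -143.4  248.2]
[-1.6  1.1  7. ]
```

```bash
python3 -m creep '[{"hand":1,"travel":[0,-0.3,0],"twist":[0,0,0]},{"hand":1,"travel":[0,0,0],"twist":[0,0,0]}]'|grep -E "pos|force"; python3 -m creep '[{"hand":0.7,"travel":[0,0,0],"twist":[0,0,0]},{"hand":0.6,"travel":[0,0,0],"twist":[0,0,0]},{"hand":0.4,"travel":[0,0,0],"twist":[0,0,0]},{"hand":0.3,"travel":[0,0,0],"twist":[0,0,0]},{"hand":0.3,"travel":[0,0,0],"twist":[0,0,0]}]';python3 - <<'E'
from h import *
for n in ("wrist","scene","top"): cap(n,f"pics/{n[0]}17.png")
s=cv2.imread("pics/s17.png");cv2.imwrite("pics/s17c.png",cv2.resize(s[180:300,320:440],None,fx=5,fy=5,interpolation=cv2.INTER_CUBIC))
E
```

```text
tool_pos: [499.0, -161.8, 398.2]
contact_force: [-1.6, 0.0, 5.4]
time: 22.08
tool_pos: [499.0, -161.7, 397.7]
tool_rot: [-0.468, 0.469, -0.529, 0.53]
contact_force: [-0.0, -0.3, -0.7]
opening: 0.352
```

View pics/w17.png

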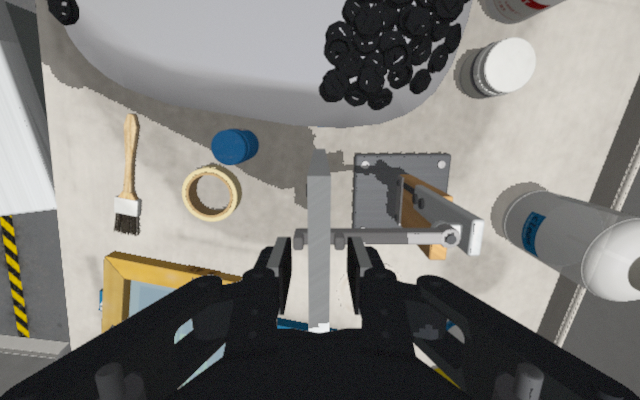

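View pics/s17c.png

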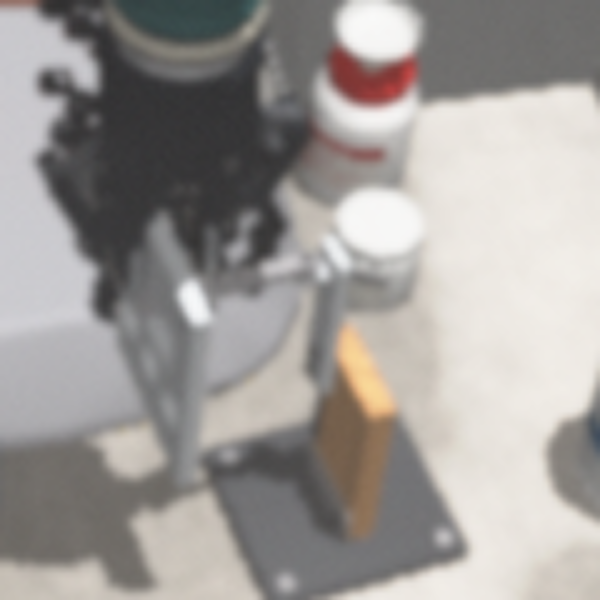

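Plate hangs free between the fingers (plate at columns 308–330, lip at ~298, shoulder at ~340), force back to baseline. Raising straight up slowly.

```bash
python3 -m creep '[{"hand":0.2,"travel":[0,-6,0],"twist":[0,0,0]},{"hand":0.2,"travel":[0,-12,0],"twist":[0,0,0]},{"hand":0.2,"travel":[0,-20,0],"twist":[0,0,0]},{"hand":0.2,"travel":[0,-30,0],"twist":[0,0,0]},{"hand":0.2,"travel":[0,-40,0],"twist":[0,0,0]}]'; python3 -m creep '[{"hand":0.2,"travel":[0,-30,0],"twist":[0,0,0]},{"hand":0.2,"travel":[0,0,0],"twist":[0,0,0]},{"hand":0.2,"travel":[0,0,0],"twist":[0,0,0]},{"hand":0.2,"travel":[0,0,0],"twist":[0,0,0]}]';python3 - <<'E'
from h import *
for n in ("wrist","scene","top"): cap(n,f"pics/{n[0]}18.png")
s=cv2.imread("pics/s18.png");cv2.imwrite("pics/s18c.png",cv2.resize(s[180:300,320:440],None,fx=5,fy=5,interpolation=cv2.INTER_CUBIC))
E
```

```text
time: 22.85
tool_pos: [498.7, -161.5, 507.0]
tool_rot: [0.468, -0.469, 0.53, -0.529]
contact_force: [0.1, 0.2, 0.0]
opening: 0.394
time: 23.35
tool_pos: [498.7, -161.2, 534.7]
tool_rot: [0.468, -0.47, 0.53, -0.529]
contact_force: [0.2, -0.8, -0.5]
opening: 0.403
```

View pics/w18.png

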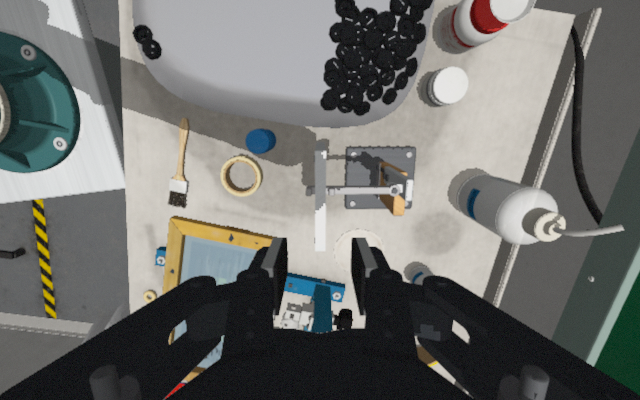

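View pics/s18c.png

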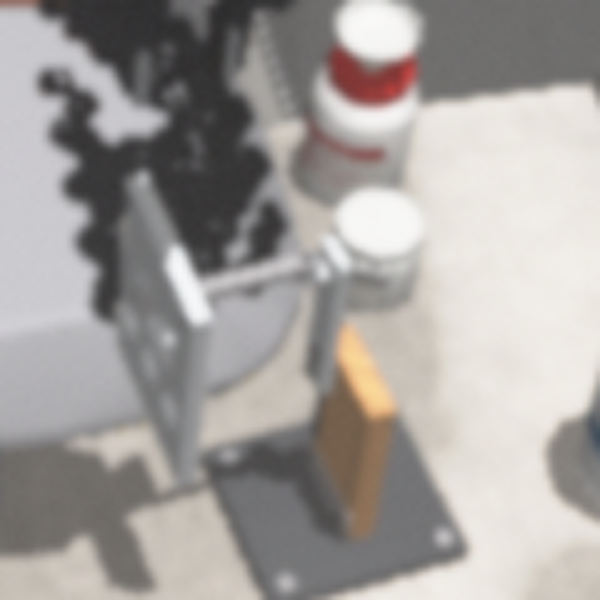

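```bash
python3 -m creep '[{"hand":0.2,"travel":[0,0,0],"twist":[0,0,0]},{"hand":0.2,"travel":[0,0,0],"twist":[0,0,0]},{"hand":0.2,"travel":[0,0,0],"twist":[0,0,0]},{"hand":0.2,"travel":[0,0,0],"twist":[0,0,0]}]';python3 - <<'E'
from h import *
np.set_printoptions(precision=1,suppress=True)
a=cap("wrist","pics/w19.png").astype(int);s=cap("scene").astype(int)
b=cv2.imread("pics/w18.png")[:,:,::-1].astype(int);s0=cv2.imread("pics/s18.png")[:,:,::-1].astype(int)
print(abs(a-b)[140:260,300:420].mean(),abs(s-s0)[180:300,320:440].mean())
t=cv2.imread("pics/w19.png");cv2.imwrite("pics/w19c.png",cv2.resize(t[140:260,290:430],None,fx=5,fy=5,interpolation=cv2.INTER_CUBIC))
E
```

```text
time: 24.0
tool_pos: [499.1, -161.6, 535.8]
tool_rot: [-0.468, 0.469, -0.529, 0.53]
contact_force: [0.2, -0.7, -0.8]
opening: 0.4
6.5055555555555555 0.7904166666666667
```

View pics/w19c.png

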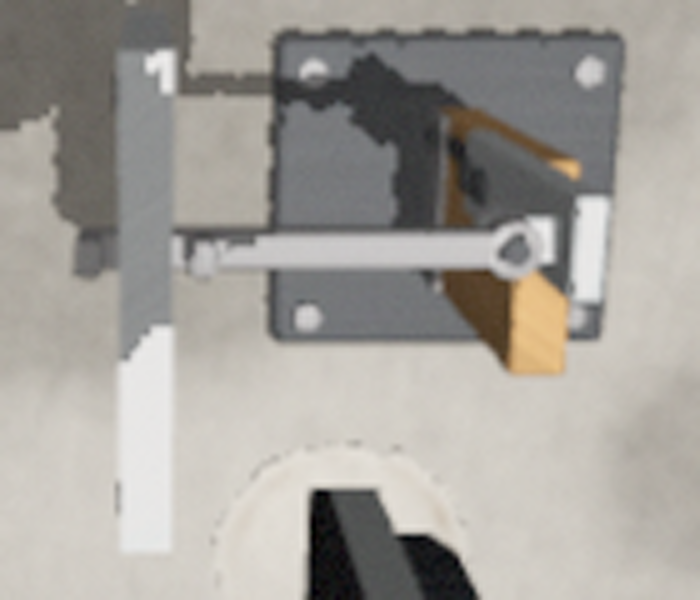

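```bash
python3 - <<'E'
from push import *
c=lambda x,y:(290+x/5-.5,140+y/5-.5)
P=[onz("wrist",c(*p),246) for p in [(119,50),(172,50),(172,550),(119,550)]];m=np.mean(P,0)
print(m, "stand frame", st(m[:2])+np.array([-20,22]))
p=onz("wrist",c(515,250),206);t=onz("wrist",c(76,261),212);d=p-t
print("hook angle",np.pi/2+Y-np.arctan2(d[1],d[0]) , np.linalg.norm(d[:2]))
from cell import job_done
print(job_done())
E
```

```text
[ 499.4 -164.1  246. ] stand frame [-98.3  19.3]
hook angle 1.5626533352011425 93.14453871423314
the job is handed in; nothing more can be done
None
```

I swung the hook out to its stop, hung the plate on it and let go. I handed the job in at about 24 s of the 72 s allowed, and the interface reports no verdict.

- **Hook:** I pushed it out with the closed fingers, at about 4 N while it turned and about 8 N against the stop. The last wrist picture puts it at about 1.56 rad.
- **Plate on the hook:** The plate passed over the tip and went down between lip and shoulder without touching either. On lowering, the wrist force briefly rose to about 15 N (limit 20 N), more than the light touch intended. I backed off and held it at about 7 N before opening the fingers.
- **Final state:** The plate is centred at about x -98 and y 19 mm in the stand frame. It looked still and upright in two pictures taken about 0.6 s apart. The gripper is raised clear, with the wrist force back to its resting value.
- **Hook height:** The cameras gave a bar top of about 203 mm, but contact came at about 206 mm, a 3 mm disagreement. The plate's position between lip and shoulder was still clear in the pictures.
- **Bystanders:** I never reached near the pots, tape roll or dispenser and they look unmoved, but I did not measure their positions at the end.

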